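# Spray the clogged sole of a sanding block at the bench spray station

## Robot

A 7-joint arm with a two-finger parallel gripper is mounted at the origin on the work surface; the furniture and walls round the work are solid. World frame = base frame: x ahead of the robot, y to its left, z up, the work surface at z = 0. Lengths are in m, angles in rad, forces in N, time in s.
With the tool pointing down it reaches from about 0.425 to 0.875 m from the base axis. Payload 4.7 kg.
Tool frame: the origin (TCP) lies on the centre line of the jaws, within the pads' length; the fingertips stand 14 mm ahead of it and the grasp point (between the pads) lies 5 mm behind it; z points along the fingers, x is the direction in which the jaws open and shut, and the axes are right-handed (so a half turn about z gives the same grasp; the last joint's range is limited). The gripper opens to 87 mm and grips with 3 to 60 N. Pads are 19 mm wide; open, the fingers measure 117 mm over their backs; the gripper's body (75 mm by 190 mm) begins 51 mm behind the grasp point.
Start: joints at [-1.236, 0.321, -0.07, 1.45, 0.023, 1.371, -0.057], TCP at [0.205, 0.617, 0.214] pointing down, gripper open.
Joint ranges: [-2.86, 2.86], [-0.3, 2.09], [-1.38, 1.24], [0.06, 2.45], [-1.56, 4.7], [0.09, 2.05], [-2.69, 2.69]. Speed limits (rad/s): [2.57, 2.57, 3.14, 3.14, 3.14, 3.14, 3.14].

## Interface

Orientations are given as a rotation vector (axis times angle).
In Python, from bench import ctrl gives the robot as it stands.
- The arm moves only by the tool drive_tool, never from a script. Its argument "rows" is a list that holds one entry, the list of rows, each a list of 5 numbers: the shift along the tool's x, y, z scaled (see below), then the turn about the tool's z scaled (see below), then the closure in counts, from 0 (fully open) to 255 (shut). In form: [[[dx, dy, dz, spin, jaw], ...]]. A call has 1 to 20 rows; each row is the pose to reach, as a shift and turn from the pose commanded when the call began, along the tool's axes at that moment, turning the shorter way round; what a row does not reach only later rows make up. The controller multiplies each number of a shift by 300 mm and each number of a turn by pi rad. A row lasts 1/8 s, in which the tool goes at most 62.5 mm and 10.7 degrees, less where a joint would pass 70% of its speed; a pose out of reach is approached as far as the arm can. A call with a number of a shift or a turn outside -1 to 1 is refused whole. A call with a gripper value outside its range is refused whole. The fingers move at their own pace and stop on an object; "grip_force" is the grip in N (left out, the last holds). Time passes only in rows, so rows that repeat a pose let the fingers close. It gives the time, the measured TCP pose, the force and the opening at its end, in the units of the state.
- ctrl.get_state(): the state, without advancing time (a new reading comes with each control period).
- ctrl.get_image(name): name is "scene" or "top" or "wrist"; returns a dict with "img" (384x512x3 uint8, blue, green, red), "camera_matrix" (3x3 intrinsics, pixels), "k1" (the pictures are not rectified: a ray, as slopes to the right and down, at radius r is drawn at 1 + k1 r^2 times it, then the intrinsics apply), "R" (3x3) and "t" (3): a world point X has camera coordinates R X + t. Camera axes: x right, y down, z forward; pixel columns grow to the right and rows downward; lengths in m; the calibration is good to about 2 mm. A picture is of the moment at which its call begins. There is no depth.
- ctrl.close_job(): hands the job in, once; it reports no verdict.
The state is a dict: "time": time; "joint_positions": joint angles; "qd": joint speeds; "joint_torque": joint torques, N m; "position": TCP position; "tool_rot": TCP orientation; "ft_force": force on the tool from outside, world axes, zero at the start; "torque": the same for the moment, N m; "grip_width": opening from 0.0 (shut) to 1.0 (fully open).
Only numpy, scipy, OpenCV 4.12 (cv2) and the standard library are available. Lean on these libraries where they do the work, as an engineer would, in place of code of your own. Each camera call takes 0.05 s, during which the arm holds its last target.

## Task

The abrasive sole of the cork sanding block, the face it is lying on, is clogged and needs a shot of cleaner at the small spray station. Stand the block on one of its short ends on the station's board, in the middle and close up against the back plate, with the sole squarely facing the canister, and let go of it; only then press the canister's sprung nozzle cap fully down for a moment and let it come back up. Leave the block standing there, and do not knock over or shift the two bottles or the jar.

Things in the scene. Friction and masses are not known exactly. Their poses are not given: they have to be found in the camera images.
- block_mid (a point): Centre of the loose sanding block, a cork block in worn abrasive paper, about 60 g. Axes: x 58 mm width, y 91 mm length, z from sole to back (33 mm thick). It starts flat on its sole, z up, centre 16 mm above the surface, its length within 55 degrees of straight away from the robot. Grip it across the width. On either short end (y vertical) it stands by itself, 91 mm tall.
- block_sole (a point): Centre of the block's sole (the abrasive face to be sprayed), 17 mm from block_mid along the block's -z; same axes as block_mid.
- station: The fixed spray station: a plywood board 12 mm thick with a canister at one end and a sheet guard at the other. Origin at the middle of its footprint on the work surface; x level from the canister to the guard's back plate (the way the nozzle points), z up. The board runs from x = -115 to 100 mm and y = -68 to 68 mm. All is open above.
- spot (a point): Point on the board's top, 12 mm above the work surface, 20 mm in front of the middle of the upright back plate; axes as the station, at station x = 57 mm. Plate: 130 mm wide, 3 mm thick, 105 mm high above the board. Two side wings, 40 mm high above the board, run from it 45 mm towards the canister, inner faces at y = +-62 mm. A block centred over the spot has its back 3.5 mm from the plate.
- cap_top (a point): Centre of the flat top of the grey nozzle cap (31 mm diameter, 20 mm high), 159 mm above the work surface at rest, at station x = -75 mm, y = 0; it moves with the cap; axes as the station. Below it the upright canister, 52 mm diameter, with a dark clamp 52 mm high above the board, reaching to y = +-47 mm.
- cap (a joint): Travel of the sprung nozzle cap in m: 0 up at rest, 0.006 fully down on its stop. It takes 3.5 N to start and 7.7 N at the stop, and springs back when let go.
- bench_vice: Fixed bench vice beside the work, to be kept clear of: within 65 mm either side of this point in x, from 70 mm nearer the right to 80 mm farther left in y, its top 92 mm above the work surface. Slim posts of a lamp frame rise at the two far corners of the bench.
- glue_bottle_mid (a point): Bystander: glue bottle with a pointed top, 47 mm diameter, 146 mm tall, standing upright, loose; its centre, half-way up.
- screw_jar_mid (a point): Bystander: round jar with a screw lid, 50 mm diameter, 66 mm tall, standing upright, loose; its centre, half-way up.
- dropper_bottle_mid (a point): Bystander: small dropper bottle, 34 mm diameter, 102 mm tall, standing upright, loose; its centre, half-way up.

How it is judged:
By the outcome, as a careful person would: the job done as asked, in the order asked, and still so for the second after the job is handed in, with the robot touching nothing.
It also fails if it takes over 67 s, if anything falls off the work surface, if the arm or the gripper's body presses on something with over 40 N, if the wrist force passes 120 N, or if a joint passes its speed limit or range.

## Working session

There is one attempt and no reset: what is moved stays moved. The work goes in short steps, Python scripts to look and compute and a tool call to move; the robot and the scene stay as the last step left them, time stands still between calls to the robot, and variables do not carry over. Pictures are saved under pics/ and viewed, and the job is handed in when it is done.

Besides the shell and the picture viewer there is one more tool, called after ">>>" as name(argument=value, ...) on one line, values as JSON. drive_tool: Moves the arm, as the interface text tells. Its arguments: {"type":"object","properties":{"rows":{"type":"array"},"grip_force":{"type":"number"}},"required":["rows"]}

```bash
mkdir -p pics; ls; python3 - <<'E'
from bench import ctrl
import cv2
s=ctrl.get_state()
for k,v in s.items(): print(k,v)
for n in ("scene","top","wrist"):
    d=ctrl.get_image(n); cv2.imwrite(f"pics/{n}0.png",d["img"])
    print(n,d["camera_matrix"],d["k1"],d["R"],d["t"])
E
```

```text
pics
time 0.0
joint_positions [-1.23592669  0.32180925 -0.07012277  1.45165135  0.02261217  1.37078017
 -0.05688012]
qd [-1.32879789e-04  1.16510795e-03  7.82100554e-04  2.49759344e-03
 -1.23967153e-03  4.91786514e-04 -5.13425774e-05]
joint_torque [-2.98444538e-04 -4.91285133e+01 -4.04126253e-01 -3.12529850e+01
 -6.40522619e-02  4.37783904e-02  1.68005549e-04]
position [0.20479812 0.61631126 0.21328262]
tool_rot [ 2.54666438e+00  1.83760167e+00 -2.27706676e-03]
ft_force [-0.85183256  0.43062401 -0.22239483]
torque [-0.01173271  0.02225849 -0.01074686]
grip_width 0.9954056086253077
scene [[372.50817532   0.         265.26565888]
 [  0.         372.50817532 192.07885612]
 [  0.           0.           1.        ]] -0.048678465017660266 [[ 0.76101835 -0.64865765  0.00971198]
 [-0.46764049 -0.55889839 -0.68479556]
 [ 0.44962589  0.51660027 -0.72867051]] [-0.40230468  0.27414316  0.76569119]
top [[485.23273545   0.         253.11967251]
 [  0.         485.23273545 191.92030601]
 [  0.           0.           1.        ]] 0.018339640677163684 [[ 0.00147399 -0.99659645 -0.08242173]
 [-0.98333809  0.01353816 -0.18128131]
 [ 0.18178015  0.08131563 -0.9799713 ]] [-0.02223157  0.50326877  1.31658054]
wrist [[319.34398474   0.         259.70680817]
 [  0.         319.34398474 191.2812404 ]
 [  0.           0.           1.        ]] -0.007681467811943368 [[ 0.31490605  0.94912069 -0.00202135]
 [ 0.9080929  -0.30067278  0.2914844 ]
 [ 0.27604611 -0.09362577 -0.95657345]] [-0.64883083 -0.03504722  0.39194384]
```

View pics/scene0.png

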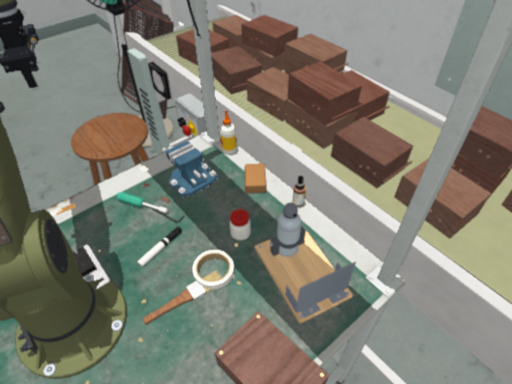

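View pics/top0.png

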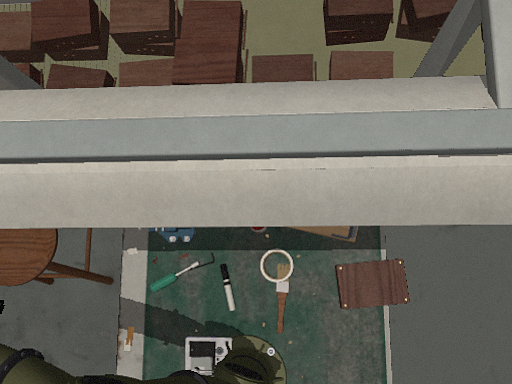

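View pics/wrist0.png

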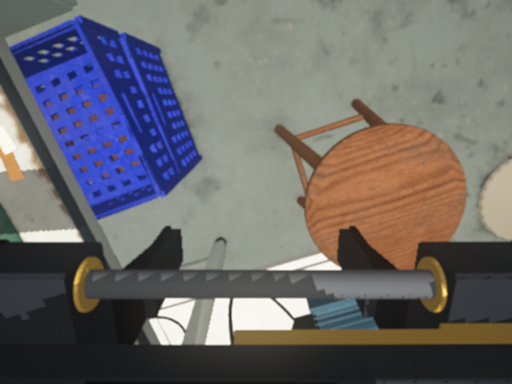

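The scene view shows the block at about (255,178), glue bottle (228,135), dropper (299,192), jar (240,224), canister (289,230) and back plate (322,288). In the top view a beam hides all of these. I'll zoom in and measure in the scene view.

```bash
cat > h.py <<'E'
import numpy as np, cv2
from bench import ctrl
from scipy.spatial.transform import Rotation as Ro
def und(d,uv):
    K=np.array(d["camera_matrix"]);k=d["k1"]
    return cv2.undistortPoints(np.array(uv,float).reshape(-1,1,2),K,np.array([k,0,0,0,0.])).reshape(-1,2)
def ray(d,uv):
    n=und(d,uv);R=np.array(d["R"]);t=np.array(d["t"])
    D=np.c_[n,np.ones(len(n))]@R
    return -R.T@t,D
def onz(d,uv,z):
    c,D=ray(d,uv); s=(z-c[2])/D[:,2]
    return c+D*s[:,None]
def proj(d,X):
    R=np.array(d["R"]);
    p,_=cv2.projectPoints(np.array(X,float).reshape(-1,1,3),cv2.Rodrigues(R)[0],np.array(d["t"],float),np.array(d["camera_matrix"]),np.array([d["k1"],0,0,0,0.]))
    return p.reshape(-1,2)
def crop(img,x0,y0,x1,y1,f,name):
    cv2.imwrite("pics/"+name,cv2.resize(img[y0:y1,x0:x1],None,fx=f,fy=f,interpolation=cv2.INTER_CUBIC))
E
python3 - <<'E'
from h import *
d=ctrl.get_image("scene"); crop(d["img"],150,110,370,330,2.7,"s1.png")
c,_=ray(d,[[0,0]]); print(c)
E
```

```text
[ 0.0900871  -0.50329612  0.74957579]
```

View pics/s1.png

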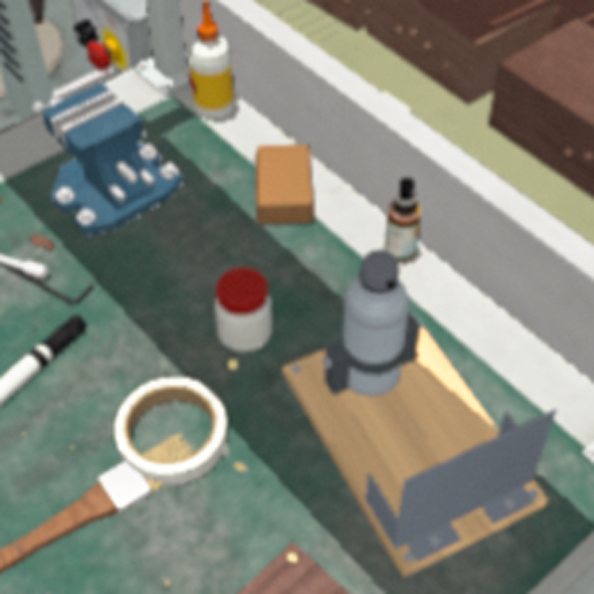

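```bash
python3 - <<'E'
from h import *
d=ctrl.get_image("scene")
def P(l): return np.array(l)/2.7+[150,110]
b=onz(d,P([[258,147],[309,145],[314,211],[257,211]]),.033);print("block top",b.round(4),b.mean(0)); print(np.linalg.norm(np.diff(np.r_[b,b[:1]],axis=0),axis=1))
bo=onz(d,P([[282,367],[403,566],[548,491]]),.012);print("board",bo.round(4),np.linalg.norm(np.diff(bo,axis=0),axis=1))
print("plate top",onz(d,P([[402,512],[553,411]]),.117).round(4))
print("cap top c",onz(d,P([[380,266]]),.159).round(4))
print("glue base",onz(d,P([[214,112]]),0).round(4))
print("jar top",onz(d,P([[243,288]]),.066), "drop tip",onz(d,P([[406,183]]),.102),onz(d,P([[402,252]]),0))
print("glue tip",onz(d,P([[206,5]]),.146))
print("vice corners",onz(d,P([[45,110],[100,85],[143,120]]),.092))
E
```

```text
block top [[0.5591 0.1225 0.033 ]
 [0.6023 0.0905 0.033 ]
 [0.5437 0.0139 0.033 ]
 [0.5005 0.05   0.033 ]] [0.55141785 0.06923289 0.033     ]
[0.05370678 0.09645815 0.05626472 0.09321635]
board [[ 0.4106 -0.0984  0.012 ]
 [ 0.3644 -0.3009  0.012 ]
 [ 0.4981 -0.3314  0.012 ]] [0.20771605 0.13713383]
plate top [[ 0.3516 -0.3014  0.117 ]
 [ 0.4929 -0.3154  0.117 ]]
cap top c [[ 0.4648 -0.1547  0.159 ]]
glue base [[0.5788 0.2296 0.    ]]
jar top [[ 0.41407504 -0.04109948  0.066     ]] drop tip [[ 0.58800443 -0.06301706  0.102     ]] [[ 0.59502921 -0.0615253   0.        ]]
glue tip [[0.57850443 0.2284749  0.146     ]]
vice corners [[0.39076843 0.25098012 0.092     ]
 [0.45428416 0.24916128 0.092     ]
 [0.45762241 0.17505132 0.092     ]]
```

>>> drive_tool(rows=[[[-0.3, 0.3, -0.06, 0.1, 0], [-0.6, 0.6, -0.12, 0.2, 0], [-0.93, 0.93, -0.12, 0.3, 0], [-0.93, 0.93, -0.12, 0.4, 0], [-0.93, 0.93, -0.12, 0.45, 0], [-0.93, 0.93, -0.12, 0.45, 0], [-0.93, 0.93, -0.12, 0.45, 0], [-0.93, 0.93, -0.12, 0.45, 0], [-0.93, 0.93, -0.12, 0.45, 0]]], grip_force=10)

```text
time: 1.38
position: [0.3818, 0.2639, 0.2505]
tool_rot: [-3.131, 0.256, -0.0]
ft_force: [0.8, -0.4, -0.8]
grip_width: 0.999
```

```bash
cat >> h.py <<'E'
def go(xyz,yaw=None):
    s=ctrl.get_state();R=Ro.from_rotvec(s["tool_rot"]).as_matrix()
    cy=np.degrees(np.arctan2(R[1,0],R[0,0]))
    v=R.T@(np.array(xyz)-s["position"])/.3
    sp=0 if yaw is None else -(((yaw-cy+180)%360)-180)/180
    print("pos",np.round(s["position"],4),"yaw",cy.round(2),"-> row",v.round(4),"spin",round(sp,4))
E
python3 -c "
from h import *
go([.58,.10,.25],-39)"
```

```text
pos [0.3818 0.2639 0.2505] yaw -9.35 -> row [0.7406 0.4317 0.0014] spin 0.1647
```

>>> drive_tool(rows=[[[0.25, 0.14, 0, 0.05, 0], [0.5, 0.3, 0, 0.1, 0], [0.74, 0.43, 0, 0.165, 0], [0.74, 0.43, 0, 0.165, 0], [0.74, 0.43, 0, 0.165, 0], [0.74, 0.43, 0, 0.165, 0]]])

```text
time: 2.12
position: [0.5795, 0.1013, 0.2498]
tool_rot: [2.961, -1.048, -0.002]
ft_force: [-0.0, 0.7, -0.2]
grip_width: 0.999
```

```bash
python3 - <<'E'
from h import *
d=ctrl.get_image("wrist"); cv2.imwrite("pics/w1.png",d["img"])
import pickle; pickle.dump(d,open("w1.pkl","wb"))
go([.58,.10,.25],-39)
E
```

```text
pos [0.579  0.1024 0.25  ] yaw -38.9 -> row [ 0.0076  0.004  -0.0002] spin 0.0006
```

View pics/w1.png

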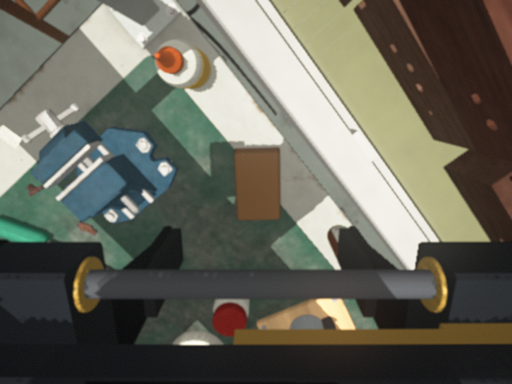

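The wrist view shows the block at (258,184), upright in the image, with the glue bottle at (180,65), the vice at (105,170) and the jar at (230,318). I'll segment the block.

```bash
python3 - <<'E'
from h import *
import pickle
d=pickle.load(open("w1.pkl","rb")); im=d["img"]
sub=im[140:228,225:295]; print(im[185,258],im[150,258],im[217,258],im[185,285])
hsv=cv2.cvtColor(im,cv2.COLOR_BGR2HSV)
m=((hsv[...,0]<20)&(hsv[...,1]>110)&(hsv[...,2]>60)).astype(np.uint8)
m[:130]=0;m[235:]=0;m[:,:215]=0;m[:,305:]=0
m=cv2.morphologyEx(m,cv2.MORPH_OPEN,np.ones((3,3)))
c=max(cv2.findContours(m,0,2)[0],key=cv2.contourArea)
r=cv2.minAreaRect(c);bx=cv2.boxPoints(r);print(r)
P=onz(d,bx,.033);print(P.round(4),np.linalg.norm(np.diff(P,axis=0),axis=1))
print("mean",P.mean(0))
e=P[1]-P[0]; print([np.degrees(np.arctan2(*(P[i+1]-P[i])[1::-1])).round(1) for i in range(3)])
big=cv2.resize(im[120:240,200:320],None,fx=4,fy=4,interpolation=cv2.INTER_CUBIC)
cv2.polylines(big,[((bx-[200,120])*4+2).astype(int).reshape(-1,1,2)],True,(0,255,0));cv2.imwrite("pics/w1b.png",big)
c,_=ray(d,[[0,0]]);print("cam",c)
for n,uv,z in (("glue tip",[168,60],.146),("jar",[231,318],.066)): print(n,onz(d,[uv],z))
E
```

```text
[ 53  80 110] [53 74 96] [ 48  77 106] [131 143 145]
((256.94793701171875, 184.84414672851562), (68.49663543701172, 43.3446159362793), 88.87670135498047)
[[0.5633 0.1311 0.033 ]
 [0.605  0.0987 0.033 ]
 [0.5512 0.0269 0.033 ]
 [0.5065 0.0615 0.033 ]] [0.05289346 0.08972749 0.05644362]
mean [0.55649522 0.07952786 0.033     ]
[np.float64(-37.8), np.float64(-126.9), np.float64(142.2)]
cam [0.62909268 0.16361276 0.42014185]
glue tip [[0.58846267 0.22998994 0.146     ]]
jar [[ 0.42156511 -0.03249668  0.066     ]]
```

View pics/w1b.png

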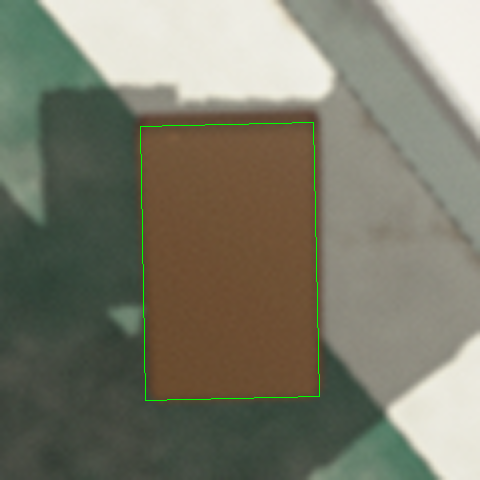

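```bash
python3 - <<'E'
from h import *
for n in ("scene","top","wrist"):
    d=ctrl.get_image(n); cv2.imwrite(f"pics/{n}2.png",d["img"])
    s=ctrl.get_state()
    if n=="wrist":
        c,_=ray(d,[[0,0]]);R=Ro.from_rotvec(s["tool_rot"]).as_matrix();print("cam in tool",R.T@(c-s["position"]),s["qd"].round(4))
        print(proj(d,[s["position"]+R@[0,0,.014]]))
    im=d["img"].copy()
    # project grid points on table
    for x in np.arange(.3,.75,.1):
        for y in np.arange(-.3,.31,.1):
            p=proj(d,[[x,y,0]])[0]
            if 0<p[0]<512 and 0<p[1]<384: cv2.circle(im,tuple(int(round(v)) for v in p),1,(0,0,255),-1)
    cv2.imwrite(f"pics/{n}g.png",cv2.resize(im,None,fx=1.5,fy=1.5))
E
```

```text
cam in tool [-0.00099195 -0.07961714 -0.17027912] [ 0.0017 -0.0018  0.0046 -0.0026  0.0021  0.0005  0.0002]
[[261.08663377 227.37128069]]
```

View pics/sceneg.png

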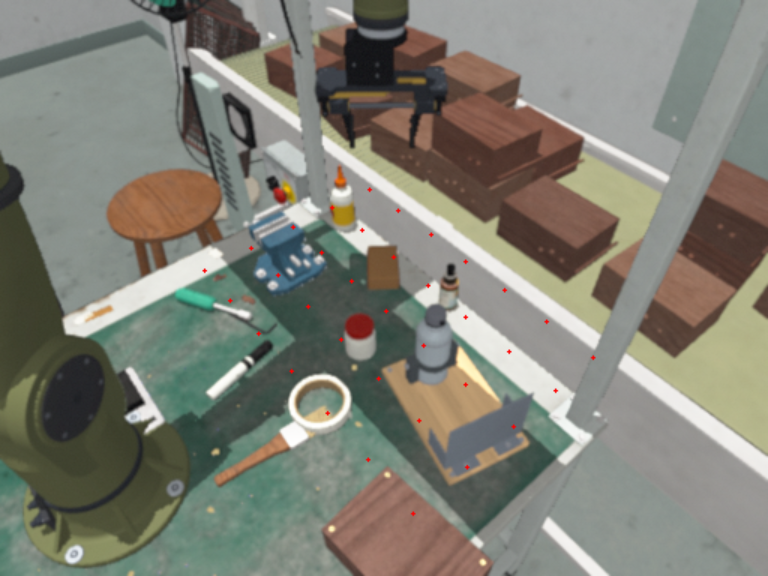

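View pics/wristg.png

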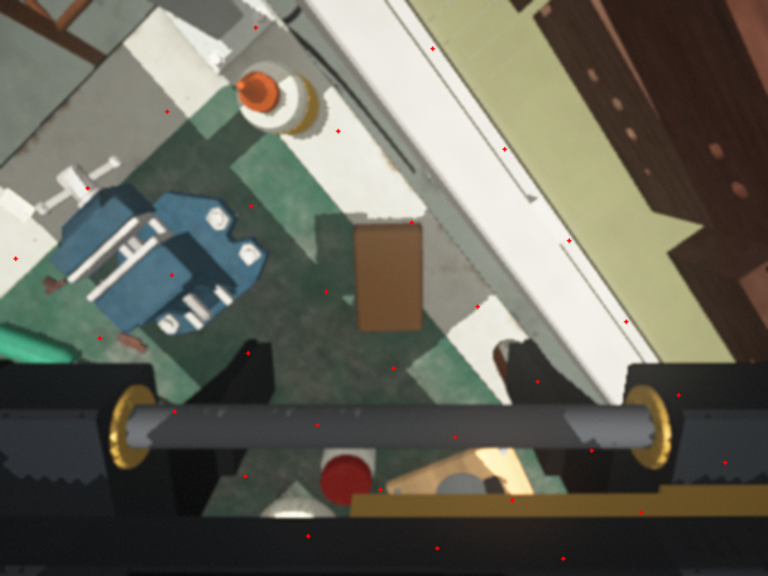

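View pics/topg.png

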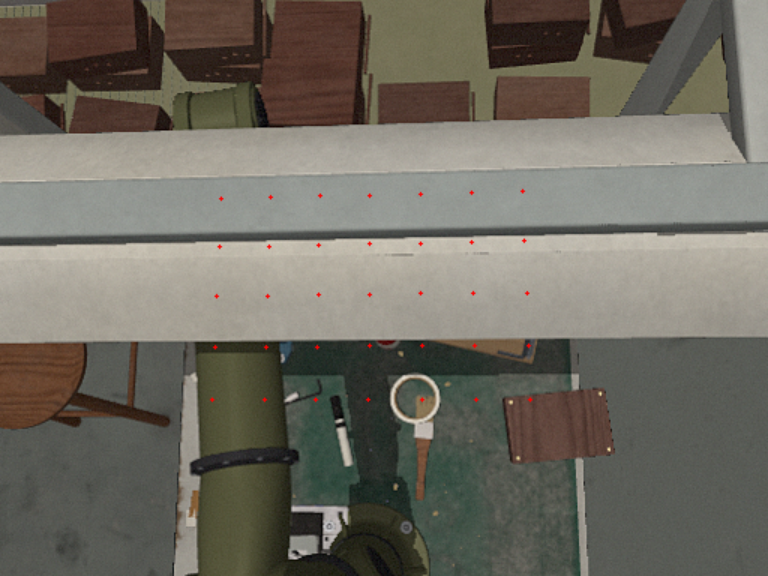

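```bash
python3 - <<'E'
from h import *
D={n:ctrl.get_image(n) for n in ("scene","top","wrist")}
def tri(a,ua,b,ub):
    ca,da=ray(D[a],[ua]);cb,db=ray(D[b],[ub]);da=da[0];db=db[0]
    s=np.linalg.lstsq(np.c_[da,-db],cb-ca,rcond=None)[0]
    p=ca+da*s[0];q=cb+db*s[1];return ((p+q)/2).round(4),(p-q).round(4)
h=lambda u:(np.array(u)+.5)/1.5-.5
print("tape",tri("scene",h([320,403]),"top",h([415,399])))
print("marker tip",tri("scene",h([270,345]),"top",h([335,398])))
print("handle end",tri("scene",h([218,480]),"top",h([420,498])))
print("slab hole",tri("scene",h([386,475]),"top",h([510,401])))
print("slab hole2",tri("scene",h([332,529]),"top",h([516,459])))
print("blk",tri("scene",h([382,265]),"wrist",h([388,277])), "jar",tri("scene",h([360,327]),"wrist",h([346,477])))
print("glue",tri("scene",h([340,172]),"wrist",h([241,86])))
m=D["scene"]["img"]; crop(m,225,145,300,245,6,"sblk.png")
E
```

```text
tape (array([ 0.2985, -0.0881,  0.0151]), array([-0.0009,  0.0004, -0.    ]))
marker tip (array([0.3012, 0.0626, 0.0057]), array([-0.0002,  0.0001,  0.    ]))
handle end (array([ 0.121 , -0.0956,  0.0094]), array([-0.0016,  0.0004,  0.0002]))
slab hole (array([ 0.2917, -0.2569,  0.0573]), array([-0.0046,  0.0027, -0.0004]))
slab hole2 (array([ 0.1944, -0.2658,  0.0552]), array([ 0.0012, -0.0005, -0.    ]))
blk (array([0.5563, 0.0782, 0.0202]), array([-0.0009,  0.0008,  0.    ])) jar (array([ 0.4158, -0.0369,  0.0564]), array([ 0.0007, -0.0006, -0.0001]))
glue (array([0.5836, 0.2393, 0.1297]), array([ 0.0026, -0.0026, -0.0011]))
```

View pics/sblk.png

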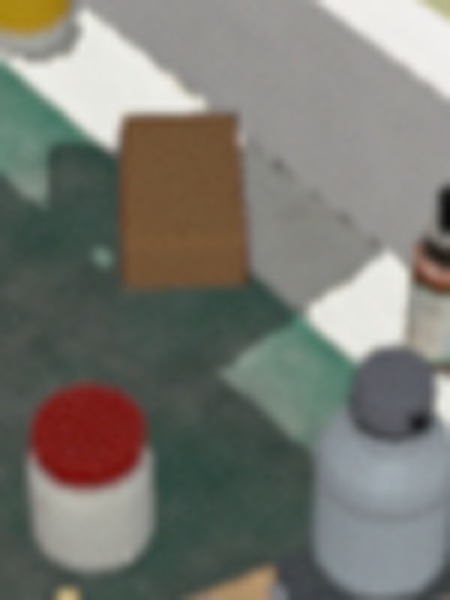

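```bash
python3 - <<'E'
from h import *
s=ctrl.get_state();R=Ro.from_rotvec(s["tool_rot"]).as_matrix();p=s["position"]
d=ctrl.get_image("scene")
print(proj(d,[p+R@[x,y,.014] for x in(-.0435,.0435) for y in (-.01,.01)]))
w=ctrl.get_image("wrist")
print(proj(w,[p+R@[x,y,.014] for x in(-.0435,.0435) for y in (-.01,.01)]))
crop(d["img"],200,40,310,110,6,"tips.png")
crop(w["img"],120,210,420,300,2.6,"wtips.png")
E
```

```text
[[237.21314983 101.48291656]
 [236.99190582 106.10772744]
 [272.6059618  101.249496  ]
 [272.93308344 105.86076361]]
[[189.74200705 211.97290898]
 [191.76627528 241.54827397]
 [330.98231043 211.91581465]
 [328.92855973 241.48296556]]
```

View pics/tips.png

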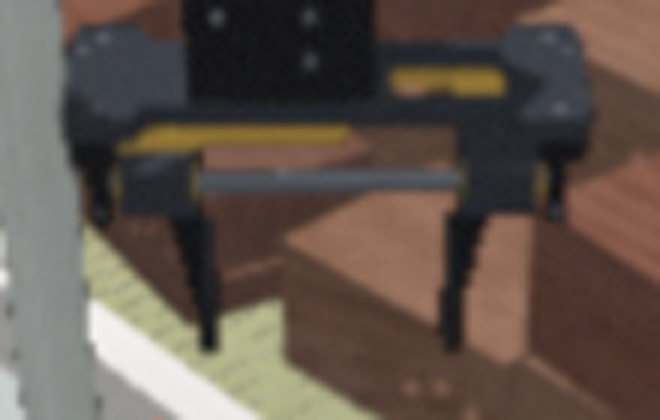

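View pics/wtips.png

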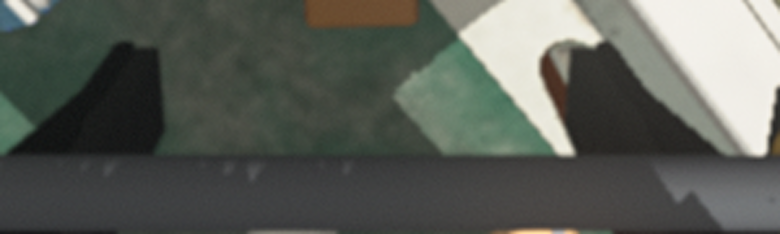

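```bash
python3 - <<'E'
from h import *
d=ctrl.get_image("scene");im=d["img"].astype(int)
print(im[160:198,254].sum(1)); 
o=cv2.imread("pics/scene0.png").astype(int); print(o[160:198,254].sum(1)); print(o[175,240:272].sum(1))
hsv=cv2.cvtColor(o.astype(np.uint8),cv2.COLOR_BGR2HSV)
m=((hsv[...,0]<20)&(hsv[...,1]>110)).astype(np.uint8);m[:155]=0;m[200:]=0;m[:,:238]=0;m[:,280:]=0
for r in range(160,197,3): 
    x=np.where(m[r])[0]; print(r,x.min() if len(x) else 0,x.max() if len(x) else 0,end="; ")
E
```

```text
[678 698 695 585 353 240 243 249 245 243 247 245 248 249 253 251 252 249
 254 251 256 258 257 254 255 266 255 251 252 245 243 246 241 222 216 219
 218 210]
[669 686 685 612 476 423 424 427 428 422 429 426 423 427 430 425 429 430
 434 432 433 427 429 427 422 379 312 266 252 248 239 243 248 298 358 376
 369 361]
[368 355 346 334 332 351 410 431 432 431 433 432 432 432 425 432 426 420
 423 424 426 423 424 413 402 497 660 685 685 682 686 689]
160 0 0; 163 0 0; 166 246 263; 169 246 263; 172 245 264; 175 245 264; 178 245 264; 181 245 264; 184 245 264; 187 246 264; 190 246 264; 193 0 0; 196 0 0;
```

```bash
python3 - <<'E'
from h import *
d=ctrl.get_image("scene")
for dr in (0,):
    b=onz(d,[[245.3,163.7],[263.8,163.5],[265,185.8],[245.,185.8]],.033);print(b.round(4),b.mean(0)); print(np.linalg.norm(np.diff(np.r_[b,b[:1]],axis=0),axis=1))
    for i in (1,3,): e=b[(i+1)%4]-b[i];print(np.degrees(np.arctan2(e[1],e[0])))
f=onz(d,[[245.2,193],[264.7,193]],0);print(f)
E
```

```text
[[0.5605 0.1254 0.033 ]
 [0.6014 0.0923 0.033 ]
 [0.5467 0.0228 0.033 ]
 [0.5056 0.0572 0.033 ]] [0.55356002 0.07442655 0.033     ]
[0.05260488 0.08853132 0.05362234 0.08761604]
-128.2039182245325
51.1433729567811
[[ 5.07976173e-01  6.09351068e-02 -1.11022302e-16]
 [ 5.49158118e-01  2.64749017e-02  1.11022302e-16]]
```

```bash
python3 -c "
from h import *
go([.572,.099,.055],-38.3)"
```

```text
pos [0.5797 0.1009 0.2505] yaw -39.05 -> row [-0.0159  0.0213  0.6518] spin -0.0042
```

>>> drive_tool(rows=[[[-0.016, 0.021, 0.2, -0.004, 0], [-0.016, 0.021, 0.4, -0.004, 0], [-0.016, 0.021, 0.55, -0.004, 0], [-0.016, 0.021, 0.65, -0.004, 0], [-0.016, 0.021, 0.65, -0.004, 0], [-0.016, 0.021, 0.65, -0.004, 0]]])

```text
time: 3.42
position: [0.5732, 0.0989, 0.0568]
tool_rot: [-2.966, 1.032, -0.003]
ft_force: [0.6, 0.3, 0.6]
grip_width: 0.999
```

```bash
python3 - <<'E'
from h import *
d=ctrl.get_image("scene");crop(d["img"],190,90,310,220,4.6,"s3.png")
w=ctrl.get_image("wrist");cv2.imwrite("pics/w3.png",w["img"])
s=ctrl.get_state();R=Ro.from_rotvec(s["tool_rot"]).as_matrix();p=s["position"]
q=proj(d,[p+R@[x,y,.014] for x in(-.0435,.0435) for y in (-.01,.01)]);print(q.round(1),((q-[190,90])*4.6).round())
q=proj(w,[p+R@[x,y,.014] for x in(-.0435,.0435) for y in (-.01,.01)]);print(q.round(1))
go([.572,.099,.055],-38.3)
E
```

```text
[[239.2 161.7]
 [239.1 166.5]
 [270.1 161.1]
 [270.4 165.9]] [[226. 330.]
 [226. 352.]
 [368. 327.]
 [370. 349.]]
[[190.2 212.1]
 [192.2 241.7]
 [331.5 212.1]
 [329.4 241.7]]
pos [0.5736 0.0991 0.0574] yaw -38.36 -> row [-0.0041  0.0037  0.0079] spin -0.0003
```

View pics/s3.png

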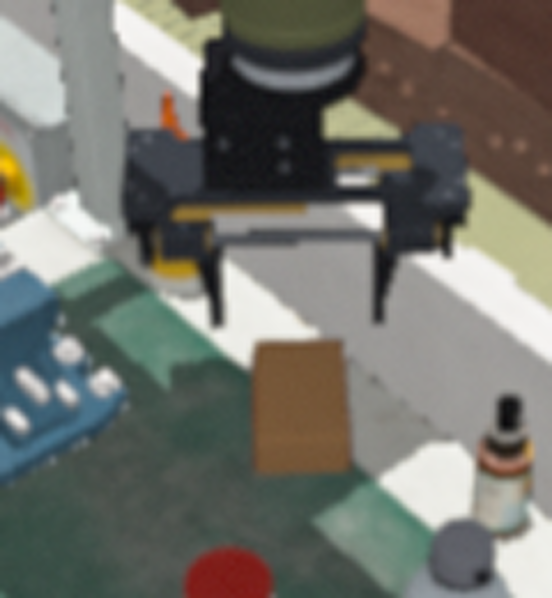

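View pics/w3.png

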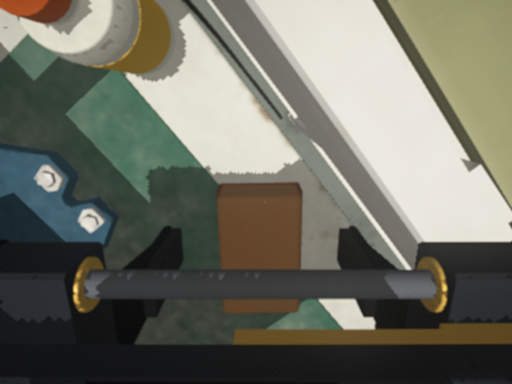

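```bash
python3 - <<'E'
from h import *
w=ctrl.get_image("wrist");im=w["img"]
s=ctrl.get_state();R=Ro.from_rotvec(s["tool_rot"]).as_matrix();p=s["position"]
print(im[175:240:1,258].sum(1)); print(im[300:318,258].sum(1)); print(im[225,205:310].sum(1))
for uv,z in (([259,183],0),([259,196.5],.033),([259,311],.033),([220,225],.033),([300,225],.033)):
    print(uv,z,(R.T@(onz(w,[uv],z)[0]-p)).round(4))
    print("   if cam 12 higher",(R.T@(onz(w,[uv],z-.012)[0]-p)).round(4))
E
```

```text
[386 395 398 387 393 392 378 338 254 200 202 203 203 208 204 207 206 203
 204 200 204 216 218 232 229 233 231 231 227 227 230 228 228 229 227 223
 224 222 225 219 224 226 218 221 215 222 218 226 215 218 219 216 215 219
 217 221 219 215 216 217 214 212 217 217 220]
[206 205 203 204 209 202 206 208 208 206 199 196 191 171 171 169 173 183]
[185 184 182 177 179 177 186 171 175 165 166 158 165 183 196 208 213 207
 206 215 214 215 215 213 215 217 220 215 212 209 214 217 216 216 214 216
 214 217 219 212 215 213 219 220 217 217 219 221 223 217 211 220 216 219
 213 219 222 220 221 217 220 220 224 222 218 226 220 216 222 220 224 221
 222 227 221 219 223 222 228 225 222 223 217 223 226 223 221 226 220 224
 223 220 222 213 205 210 261 333 367 376 372 375 373 378 374]
[259, 183] 0 [-0.0011 -0.0168  0.0573]
   if cam 12 higher [-0.0011 -0.0135  0.0693]
[259, 196.5] 0.033 [-0.001  -0.0169  0.0243]
   if cam 12 higher [-0.001  -0.0131  0.0363]
[259, 311] 0.033 [-0.0011  0.0696  0.0241]
   if cam 12 higher [-0.0011  0.0788  0.036 ]
[220, 225] 0.033 [-0.0267  0.0028  0.0242]
   if cam 12 higher [-0.0283  0.0078  0.0362]
[300, 225] 0.033 [0.026  0.0028 0.0243]
   if cam 12 higher [0.0276 0.0079 0.0363]
```

>>> drive_tool(rows=[[[-0.002, 0.004, 0.07, 0, 0], [-0.002, 0.004, 0.125, 0, 0], [-0.002, 0.004, 0.125, 0, 0], [-0.002, 0.004, 0.125, 0, 0]]])

```text
time: 4.08
position: [0.5715, 0.0983, 0.0185]
tool_rot: [-2.967, 1.032, -0.001]
ft_force: [0.1, -0.1, 0.0]
grip_width: 1.001
```

```bash
python3 - <<'E'
from h import *
d=ctrl.get_image("scene");crop(d["img"],190,110,310,220,5,"s4.png")
s=ctrl.get_state();print(s["position"],s["ft_force"])
E
```

```text
[0.57158702 0.09829926 0.0186357 ] [-0.17074788  0.04516422  0.2479455 ]
```

View pics/s4.png

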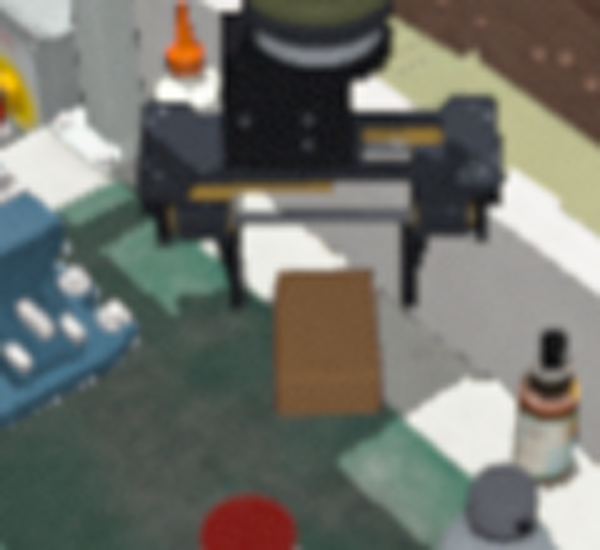

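```bash
python3 - <<'E'
from h import *
d=ctrl.get_image("scene");s=ctrl.get_state();R=Ro.from_rotvec(s["tool_rot"]).as_matrix();p=s["position"]
for z in (.004,.010,.016,.02):
    print(z,[(R.T@(q-p)).round(4) for q in onz(d,[[237.4,170.9],[272,170.6]],z)])
E
```

```text
0.004 [array([-0.0492, -0.0158,  0.0147]), array([ 0.0512, -0.0144,  0.0147])]
0.01 [array([-0.0489, -0.0095,  0.0086]), array([ 0.0507, -0.0081,  0.0087])]
0.016 [array([-0.0485, -0.0031,  0.0026]), array([ 0.0503, -0.0018,  0.0027])]
0.02 [array([-0.0482,  0.0011, -0.0014]), array([ 0.05  ,  0.0024, -0.0013])]
```

>>> drive_tool(rows=[[[0, 0, 0.015, 0, 0], [0, 0, 0.015, 0, 0]]])

```text
time: 4.42
position: [0.5707, 0.0982, 0.0132]
tool_rot: [2.967, -1.032, -0.001]
ft_force: [0.1, -0.2, 0.1]
grip_width: 1.0
```

>>> drive_tool(rows=[[[0, 0, 0.01, 0, 0], [0, 0, 0.01, 0, 0]]])

```text
time: 4.68
position: [0.5707, 0.0982, 0.0101]
tool_rot: [2.967, -1.032, -0.001]
ft_force: [-0.7, -0.8, -0.1]
grip_width: 1.0
```

>>> drive_tool(rows=[[[0, 0, 0.008, 0, 0], [0, 0, 0.008, 0, 0], [0, 0, 0.008, 0, 255], [0, 0, 0.008, 0, 255], [0, 0, 0.008, 0, 255], [0, 0, 0.008, 0, 255], [0, 0, 0.008, 0, 255], [0, 0, 0.008, 0, 255]]], grip_force=6)

```text
time: 5.68
position: [0.571, 0.0982, 0.008]
tool_rot: [-2.967, 1.032, -0.0]
ft_force: [0.5, 0.6, 0.5]
grip_width: 0.645
```

```bash
python3 - <<'E'
from h import *
d=ctrl.get_image("scene");crop(d["img"],190,110,310,220,5,"s5.png")
w=ctrl.get_image("wrist");cv2.imwrite("pics/w5.png",w["img"])
E
```

```text
(no output)
```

View pics/s5.png

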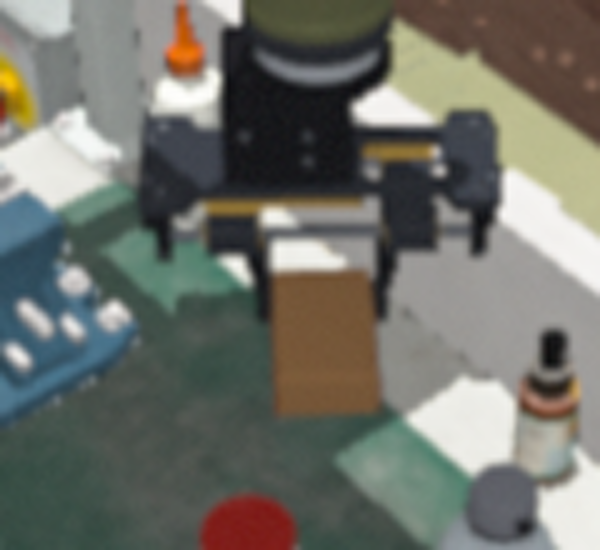

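View pics/w5.png

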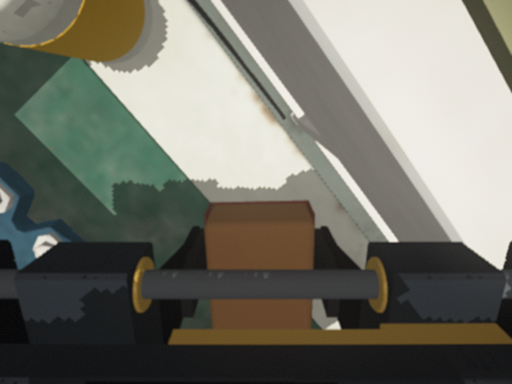

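>>> drive_tool(rows=[[[0, 0, 0, 0, 255], [0, 0.03, -0.04, 0, 255], [0, 0.06, -0.08, 0, 255], [0, 0.11, -0.13, 0, 255], [0, 0.16, -0.18, 0, 255], [0, 0.16, -0.18, 0, 255], [0, 0.16, -0.18, 0, 255]]], grip_force=3)

```text
time: 6.65
position: [0.5412, 0.061, 0.0621]
tool_rot: [-2.966, 1.032, -0.0]
ft_force: [0.5, -0.8, -0.9]
grip_width: 0.647
```

```bash
python3 - <<'E'
from h import *
d=ctrl.get_image("scene");crop(d["img"],190,90,310,220,4.5,"s6.png")
w=ctrl.get_image("wrist");cv2.imwrite("pics/w6.png",w["img"])
E
```

```text
(no output)
```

View pics/s6.png

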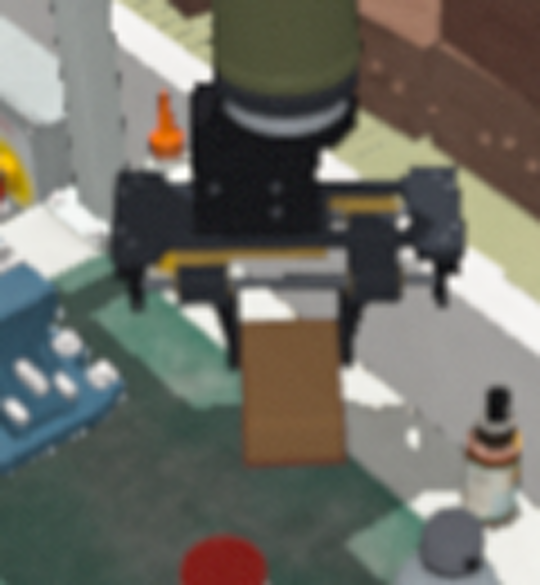

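View pics/w6.png

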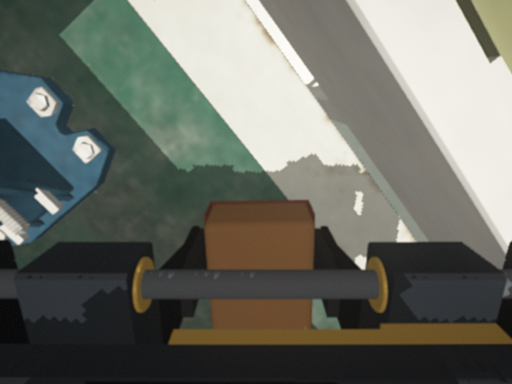

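>>> drive_tool(rows=[[[0, 0, 0.09, 0, 255], [0, 0, 0.17, 0, 255], [0, 0, 0.18, 0, 255], [0, 0, 0.18, 0, 50], [0, 0, 0.18, 0, 40], [0, -0.033, 0.12, 0, 40], [0, -0.033, 0.117, 0, 40], [0, -0.033, 0.117, 0, 255], [0, -0.033, 0.117, 0, 255], [0, -0.033, 0.117, 0, 255], [0, -0.033, 0.117, 0, 255]]])

```text
time: 8.12
position: [0.547, 0.0682, 0.0266]
tool_rot: [2.967, -1.032, -0.001]
ft_force: [0.3, -0.4, 0.2]
grip_width: 0.471
```

```bash
python3 - <<'E'
from h import *
d=ctrl.get_image("scene");crop(d["img"],190,90,310,220,4.5,"s7.png")
w=ctrl.get_image("wrist");cv2.imwrite("pics/w7.png",w["img"])
E
```

```text
(no output)
```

View pics/s7.png

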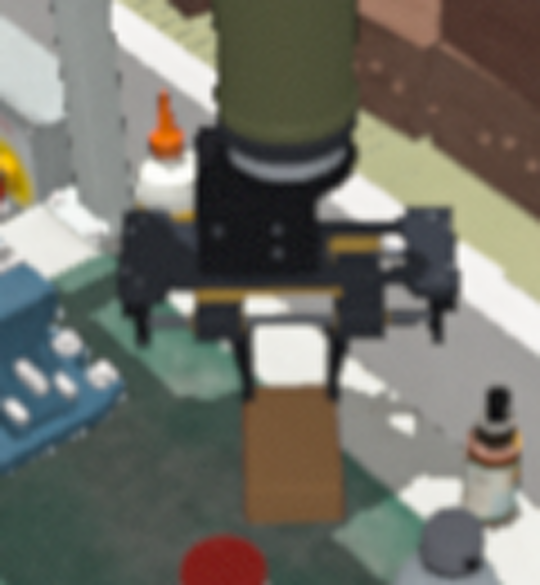

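View pics/w7.png

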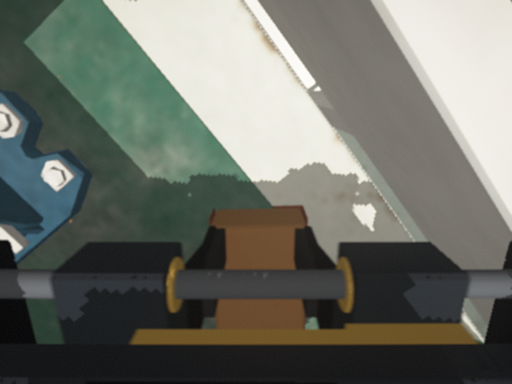

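>>> drive_tool(rows=[[[0, 0, 0.01, 0, 255], [0, 0, 0.01, 0, 255]]])

```text
time: 8.48
position: [0.5482, 0.0685, 0.025]
tool_rot: [-2.966, 1.032, -0.002]
ft_force: [-2.1, 0.9, 7.1]
grip_width: 0.18
```

>>> drive_tool(rows=[[[0, 0, 0.008, 0, 255], [0, 0, 0.008, 0, 255]]])

```text
time: 8.72
position: [0.5484, 0.0687, 0.0249]
tool_rot: [-2.965, 1.032, -0.001]
ft_force: [-7.8, -0.9, 23.4]
grip_width: 0.173
```

>>> drive_tool(rows=[[[0, 0, -0.05, 0, 255], [0, 0, -0.05, 0, 30], [0, 0, -0.05, 0, 30], [0, 0, -0.05, 0, 30], [0, 0, -0.05, 0, 30], [0, 0, -0.05, 0, 30], [0, 0, -0.02, 0, 30], [0, 0, 0.008, 0, 30], [0, 0, 0.008, 0, 255], [0, 0, 0.008, 0, 255], [0, 0, 0.008, 0, 255], [0, 0, 0.008, 0, 255], [0, 0, 0.008, 0, 255]]])

```text
time: 10.35
position: [0.5474, 0.0684, 0.0192]
tool_rot: [-2.967, 1.032, -0.001]
ft_force: [-0.7, -0.1, -0.7]
grip_width: 0.641
```

```bash
python3 - <<'E'
from h import *
d=ctrl.get_image("scene");crop(d["img"],190,90,310,220,4.5,"s8.png")
E
```

```text
(no output)
```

View pics/s8.png

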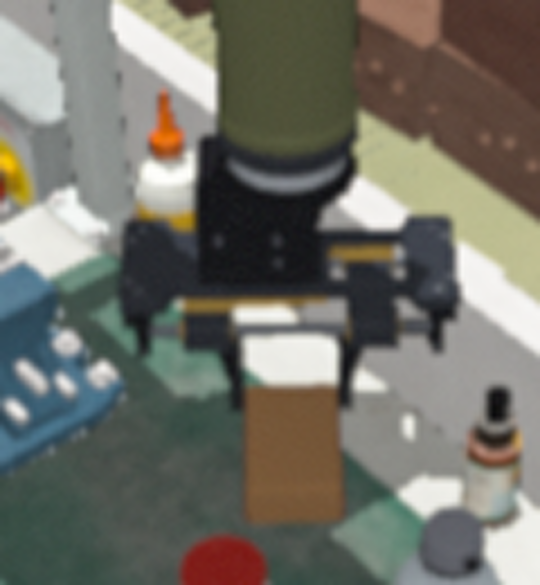

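>>> drive_tool(rows=[[[0, 0.02, -0.04, 0, 255], [0, 0.05, -0.1, 0, 255], [0, 0.1, -0.17, 0, 255], [0, 0.15, -0.2, 0, 255], [0, 0.15, -0.2, 0, 255]]])

```text
time: 11.02
position: [0.5191, 0.0319, 0.0799]
tool_rot: [-2.965, 1.035, -0.001]
ft_force: [0.1, 1.1, -0.7]
grip_width: 0.643
```

```bash
python3 - <<'E'
from h import *
d=ctrl.get_image("scene");crop(d["img"],190,90,310,220,4.5,"s9.png")
E
```

```text
(no output)
```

View pics/s9.png

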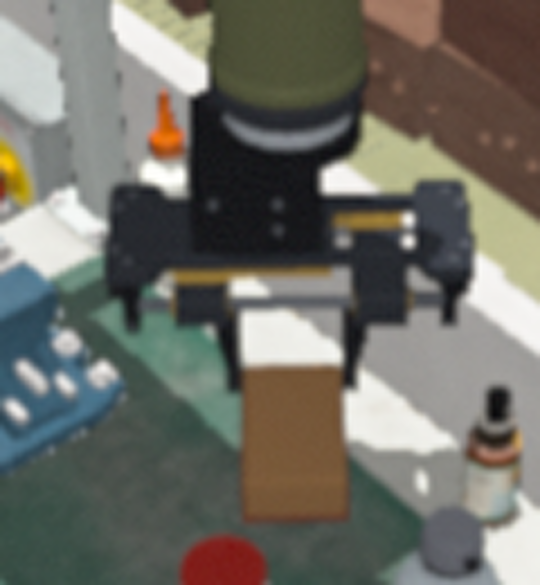

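>>> drive_tool(rows=[[[0, 0, -0.2, 0, 255], [0, 0, -0.25, 0, 255], [0, 0, -0.27, 0, 255], [0, 0, -0.24, 0, 255], [0, 0, -0.2, 0, 255], [0, 0, -0.15, 0, 255], [0, 0, -0.1, 0, 255], [0, 0, -0.3, 0, 255], [0, 0, -0.35, 0, 255], [0, 0, -0.37, 0, 255], [0, 0, -0.37, 0, 255]]])

```text
time: 12.45
position: [0.5188, 0.0331, 0.1891]
tool_rot: [2.967, -1.032, -0.002]
ft_force: [0.7, 0.6, -0.8]
grip_width: 0.642
```

```bash
python3 - <<'E'
from h import *
d=ctrl.get_image("scene");crop(d["img"],190,70,310,200,4.5,"s10.png")
E
```

```text
(no output)
```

View pics/s10.png

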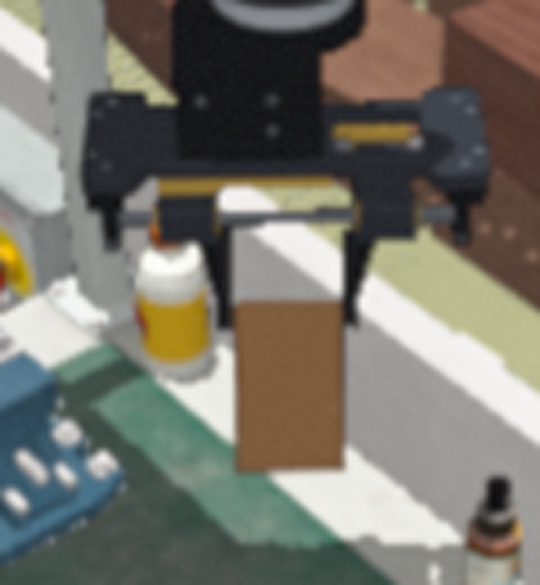

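>>> drive_tool(rows=[[[0, 0, 0.04, 0, 255], [0, 0, 0.09, 0, 255], [0, 0, 0.14, 0, 255], [0, 0, 0.17, 0, 255], [0, 0, -0.04, 0, 255], [0, 0, -0.09, 0, 255], [0, 0, -0.11, 0, 255], [0, 0, -0.07, 0, 255], [0, 0, -0.02, 0, 255], [0, 0, 0.03, 0, 255], [0, 0, 0.05, 0, 255], [0, 0, -0.16, 0, 255], [0, 0, -0.21, 0, 255], [0, 0, -0.23, 0, 255], [0, 0, -0.23, 0, 255]]])

```text
time: 14.38
position: [0.519, 0.0331, 0.2583]
tool_rot: [2.967, -1.032, -0.001]
ft_force: [0.3, 0.5, -0.8]
grip_width: 0.646
```

```bash
python3 - <<'E'
from h import *
d=ctrl.get_image("scene");crop(d["img"],190,40,310,170,4.5,"s11.png")
w=ctrl.get_image("wrist");cv2.imwrite("pics/w11.png",w["img"])
E
```

```text
(no output)
```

View pics/s11.png

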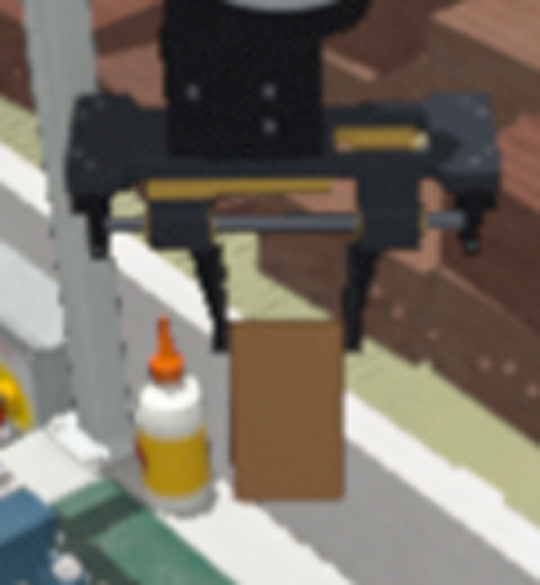

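View pics/w11.png

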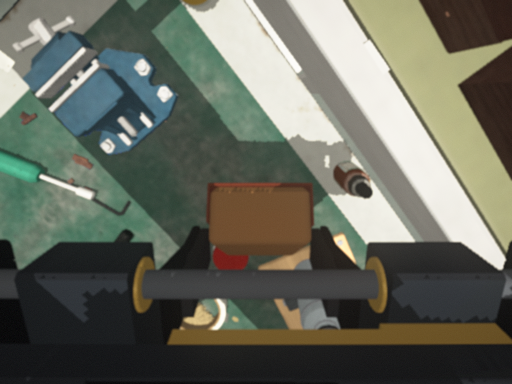

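```bash
python3 - <<'E'
from h import *
d=ctrl.get_image("scene");crop(d["img"],250,190,370,330,4.2,"s12.png")
E
```

```text
(no output)
```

View pics/s12.png

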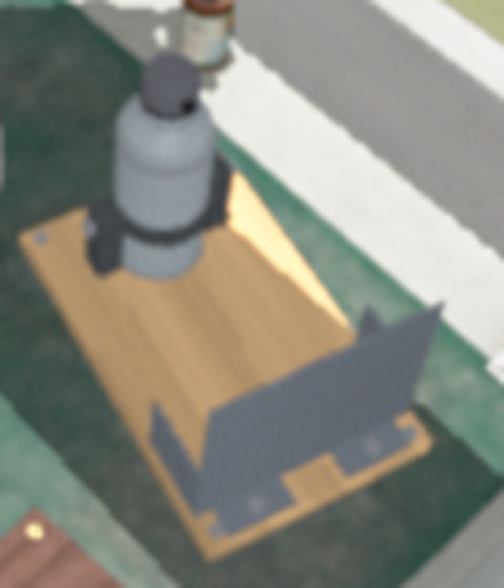

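```bash
python3 - <<'E'
from h import *
d=ctrl.get_image("scene")
def P(l): return (np.array(l,float)+.5)/4.2-.5+[250,190]
c=onz(d,P([[20,239],[208,549],[432,439]]),.012)
t=onz(d,P([[210,412],[443,306]]),.117)
cap=onz(d,P([[172,76]]),.159)
jar=0
print(c.round(4),t.round(4),cap.round(4))
obs=np.r_[c[:,:2],t[:,:2],cap[:,:2]]
mod=np.array([[-115,-68],[100,-68],[100,68],[78.5,-65],[78.5,65],[-75,0]])/1000
for sel in ([0,1,2,3,4,5],[0,1,2],[3,4,5]):
    A=mod[sel]-mod[sel].mean(0);B=obs[sel]-obs[sel].mean(0)
    th=np.arctan2((A[:,0]*B[:,1]-A[:,1]*B[:,0]).sum(),(A*B).sum())
    Rm=np.array([[np.cos(th),-np.sin(th)],[np.sin(th),np.cos(th)]])
    o=obs[sel].mean(0)-Rm@mod[sel].mean(0)
    print(sel,"yaw",np.degrees(th),"origin",o,"spot",o+Rm@[.057,0],"cap",o+Rm@[-.075,0]); print(((obs[sel]-(mod[sel]@Rm.T+o))*1000).round(1).tolist())
E
```

```text
[[ 0.4094 -0.0996  0.012 ]
 [ 0.3631 -0.3018  0.012 ]
 [ 0.493  -0.3343  0.012 ]] [[ 0.3696 -0.2846  0.117 ]
 [ 0.4928 -0.3162  0.117 ]] [[ 0.466  -0.1529  0.159 ]]
[0, 1, 2, 3, 4, 5] yaw -103.2644778375271 origin [ 0.44975102 -0.22375039] spot [ 0.43667258 -0.2792297 ] cap [ 0.4669595  -0.15075129]
[[-0.6, -3.4], [2.5, 3.7], [0.0, 2.3], [1.1, 0.6], [-2.2, -1.1], [-1.0, -2.1]]
[0, 1, 2] yaw -102.96226868889248 origin [ 0.45029217 -0.22273749] spot [ 0.43750654 -0.27828501] cap [ 0.46711538 -0.14964864]
[[-0.4, -4.2], [1.5, 3.1], [-1.1, 1.1]]
[3, 4, 5] yaw -103.63996767172806 origin [ 0.44926566 -0.22465461] spot [ 0.43582392 -0.28004702] cap [ 0.46695217 -0.15176985]
[[2.0, 1.0], [-1.1, 0.1], [-0.9, -1.1]]
```

```bash
python3 -c "
from h import *
go([.4417,-.2579,.275],-13.3)"
```

```text
pos [0.5187 0.033  0.2578] yaw -38.36 -> row [ 0.4005  0.9197 -0.0562] spin -0.1392
```

>>> drive_tool(rows=[[[0, 0, -0.05, 0, 255], [0.03, 0.08, -0.057, -0.02, 255], [0.07, 0.17, -0.057, -0.04, 255], [0.12, 0.28, -0.057, -0.06, 255], [0.17, 0.4, -0.057, -0.08, 255], [0.22, 0.52, -0.057, -0.1, 255], [0.28, 0.64, -0.057, -0.12, 255], [0.33, 0.76, -0.057, -0.139, 255], [0.37, 0.86, -0.057, -0.139, 255], [0.4, 0.92, -0.057, -0.139, 255], [0.4, 0.92, -0.057, -0.139, 255], [0.4, 0.92, -0.057, -0.139, 255]]])

```text
time: 16.08
position: [0.4427, -0.2567, 0.2765]
tool_rot: [-3.12, 0.363, -0.001]
ft_force: [-0.3, 1.1, 0.2]
grip_width: 0.645
```

```bash
python3 - <<'E'
from h import *
d=ctrl.get_image("scene");crop(d["img"],230,90,370,330,2.5,"s13.png")
w=ctrl.get_image("wrist");cv2.imwrite("pics/w13.png",w["img"])
go([.4417,-.2579,.275],-13.3)
E
```

```text
pos [ 0.4428 -0.2565  0.2763] yaw -13.21 -> row [-0.0024  0.0054  0.0043] spin 0.0005
```

View pics/s13.png

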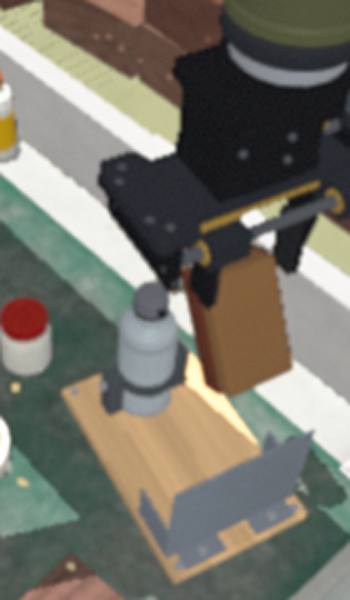

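View pics/w13.png

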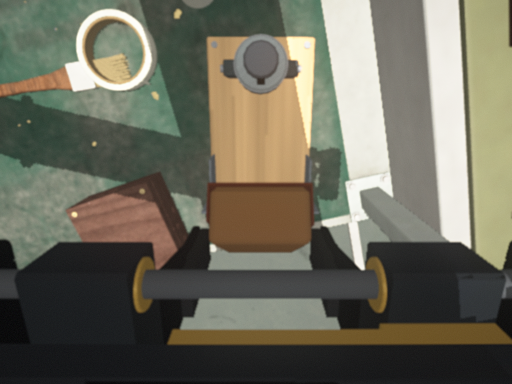

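```bash
python3 - <<'E'
from h import *
w=ctrl.get_image("wrist");s=ctrl.get_state();R=Ro.from_rotvec(s["tool_rot"]).as_matrix();p=s["position"]
for dz in (0,.012,.02):
    f=lambda uv,z:(R.T@(onz(w,[uv],z-dz)[0]-p)).round(4)
    a=f([207.5,38],.012);b=f([315,38],.012)
    print(dz,"cap",f([261,57],.159),"board end",a,b,"wing ends",f([212,157],.052),f([309,155],.052))
crop(w["img"],180,20,360,260,2.4,"w13b.png")
E
```

```text
0 cap [ 0.0003 -0.1099  0.1172] board end [-0.0656 -0.1471  0.2643] [ 0.0681 -0.1472  0.2643] wing ends [-0.0603 -0.0048  0.2242] [ 0.0609 -0.0074  0.2242]
0.012 cap [ 0.0004 -0.1111  0.1292] board end [-0.0674 -0.1489  0.2763] [ 0.07   -0.149   0.2763] wing ends [-0.0622 -0.0025  0.2362] [ 0.0628 -0.0052  0.2362]
0.02 cap [ 0.0004 -0.112   0.1372] board end [-0.0686 -0.1502  0.2843] [ 0.0713 -0.1503  0.2843] wing ends [-0.0634 -0.001   0.2442] [ 0.0641 -0.0037  0.2442]
```

View pics/w13b.png

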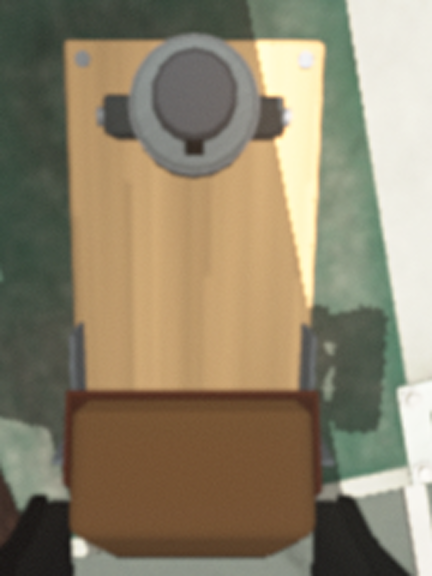

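>>> drive_tool(rows=[[[0.002, 0, 0.1, 0, 255], [0.002, 0, 0.2, 0, 255], [0.002, 0, 0.3, 0, 255], [0.002, 0, 0.4, 0, 255], [0.002, 0, 0.48, 0, 255], [0.002, 0, 0.54, 0, 255], [0.002, 0, 0.58, 0, 255], [0.002, 0, 0.58, 0, 255], [0.002, 0, 0.58, 0, 255]]])

```text
time: 17.35
position: [0.4433, -0.2582, 0.1029]
tool_rot: [3.12, -0.365, 0.002]
ft_force: [-0.5, 0.1, 0.6]
grip_width: 0.644
```

```bash
python3 - <<'E'
from h import *
d=ctrl.get_image("scene");crop(d["img"],230,150,370,330,3.2,"s14.png")
w=ctrl.get_image("wrist");crop(w["img"],140,0,390,280,2.1,"w14.png")
E
```

```text
(no output)
```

View pics/s14.png

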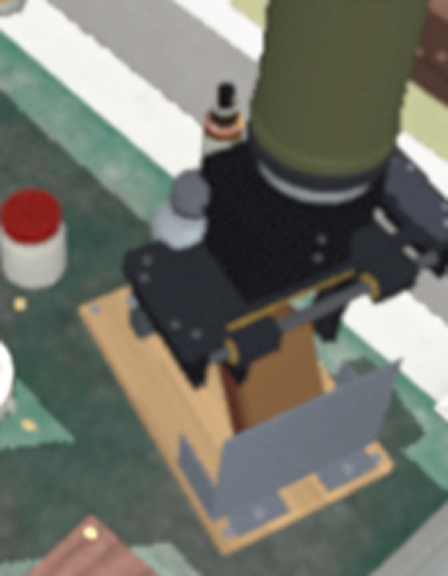

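View pics/w14.png

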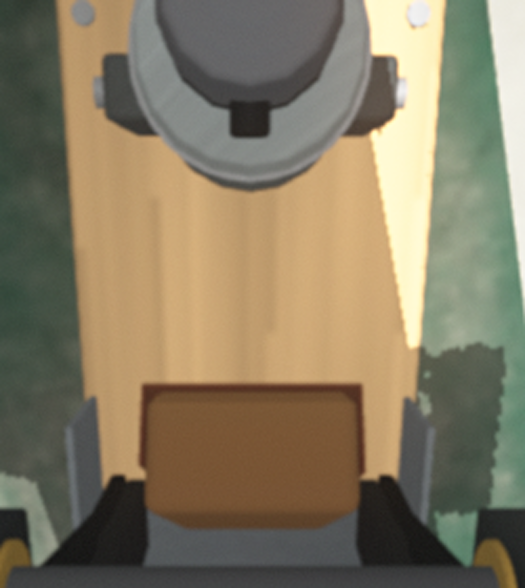

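>>> drive_tool(rows=[[[0, 0, 0.015, 0, 255], [0, 0, 0.025, 0, 255], [0, 0, 0.025, 0, 255]]])

```text
time: 17.82
position: [0.4424, -0.2579, 0.0943]
tool_rot: [-3.12, 0.365, 0.001]
ft_force: [-0.1, -0.3, -0.5]
grip_width: 0.639
```

>>> drive_tool(rows=[[[0, 0, 0.01, 0, 255], [0, 0, 0.01, 0, 255]]])

```text
time: 18.08
position: [0.4425, -0.2579, 0.0914]
tool_rot: [-3.12, 0.365, 0.001]
ft_force: [-0.2, -0.1, 0.1]
grip_width: 0.643
```

>>> drive_tool(rows=[[[0, 0, 0.01, 0, 255], [0, 0, 0.01, 0, 255]]])

```text
time: 18.32
position: [0.4431, -0.258, 0.0888]
tool_rot: [-3.12, 0.365, -0.001]
ft_force: [0.5, 1.2, 1.4]
grip_width: 0.644
```

>>> drive_tool(rows=[[[0, 0, 0.01, 0, 255], [0, 0, 0.01, 0, 255]]])

```text
time: 18.58
position: [0.443, -0.2579, 0.0858]
tool_rot: [-3.12, 0.365, -0.001]
ft_force: [-0.6, 0.1, 4.2]
grip_width: 0.643
```

>>> drive_tool(rows=[[[0, 0, 0.01, 0, 255], [0, 0, 0.01, 0, 255]]])

```text
time: 18.82
position: [0.4428, -0.258, 0.0825]
tool_rot: [3.12, -0.365, 0.0]
ft_force: [0.6, 1.1, 2.4]
grip_width: 0.645
```

```bash
python3 - <<'E'
from h import *
w=ctrl.get_image("wrist");crop(w["img"],140,0,390,280,2.1,"w15.png")
E
```

```text
(no output)
```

View pics/w15.png

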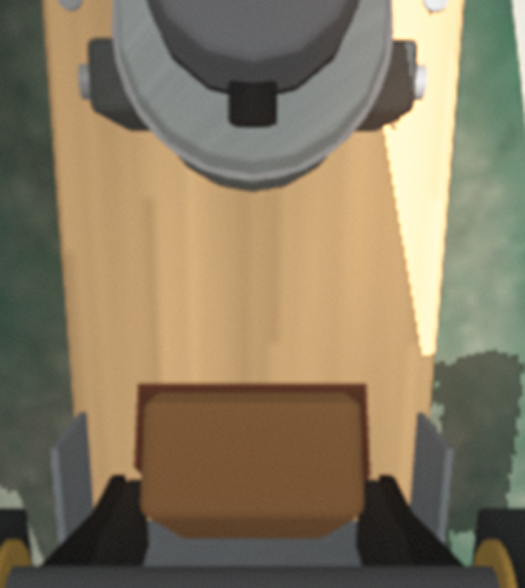

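>>> drive_tool(rows=[[[0, 0.02, 0.0, 0, 255], [0, 0.04, 0.003, 0, 255], [0, 0.04, 0.003, 0, 255]]])

```text
time: 19.25
position: [0.4397, -0.2707, 0.0817]
tool_rot: [3.119, -0.367, 0.0]
ft_force: [0.6, 0.4, 2.5]
grip_width: 0.642
```

```bash
python3 - <<'E'
from h import *
w=ctrl.get_image("wrist");crop(w["img"],140,0,390,280,2.1,"w16.png")
E
```

```text
(no output)
```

View pics/w16.png

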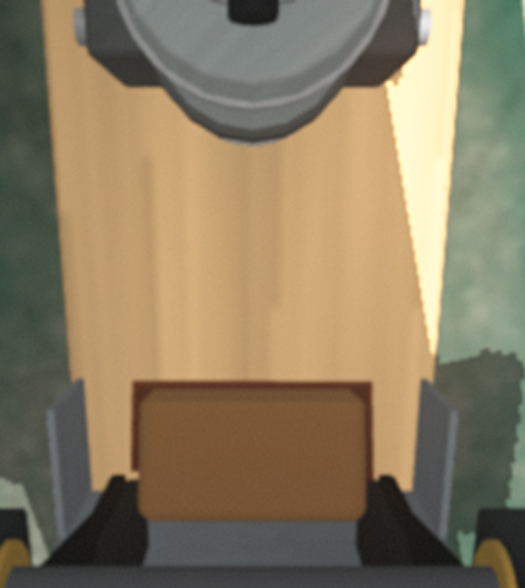

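>>> drive_tool(rows=[[[0, 0.02, 0.0, 0, 255], [0, 0.035, 0.0, 0, 255], [0, 0.035, 0.0, 0, 255]]])

```text
time: 19.68
position: [0.4366, -0.2804, 0.0813]
tool_rot: [3.12, -0.366, -0.002]
ft_force: [0.0, -0.3, 0.0]
grip_width: 0.644
```

```bash
python3 - <<'E'
from h import *
w=ctrl.get_image("wrist");crop(w["img"],140,0,390,280,2.1,"w17.png")
d=ctrl.get_image("scene");crop(d["img"],230,150,370,330,3.2,"s17.png")
E
```

```text
(no output)
```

View pics/w17.png

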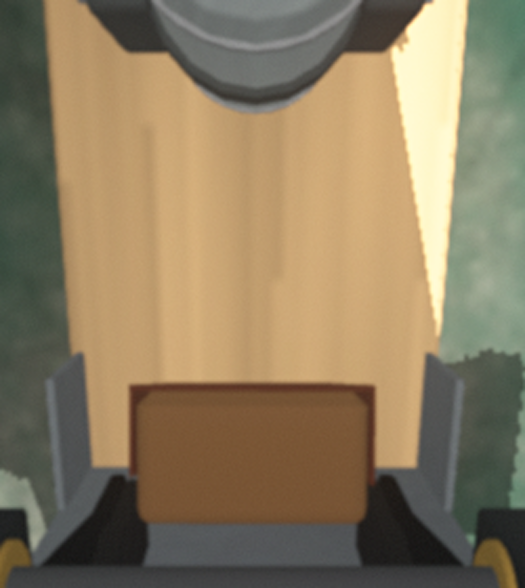

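View pics/s17.png

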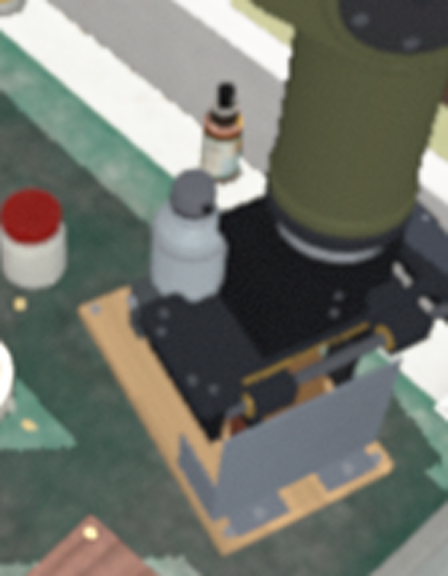

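```bash
python3 - <<'E'
from h import *
w=ctrl.get_image("wrist");s=ctrl.get_state();R=Ro.from_rotvec(s["tool_rot"]).as_matrix();p=s["position"]
for dz in (-.012,0):
  for zt in (-.02,-.01,0,.01):
    for y in (-.035,-.029,-.02):
      q=proj(w,[p+R@[sx*.029,y,zt+dz+k] for k in (0,.091) for sx in (-1,1)])
      print(dz,zt,y,q[:,0].round(0),q[::2,1].round(0))
  
E
```

```text
-0.012 -0.02 -0.035 [198. 326. 221. 301.] [197. 158.]
-0.012 -0.02 -0.029 [199. 325. 221. 301.] [209. 166.]
-0.012 -0.02 -0.02 [200. 324. 222. 300.] [227. 178.]
-0.012 -0.01 -0.035 [202. 321. 223. 299.] [191. 156.]
-0.012 -0.01 -0.029 [203. 321. 223. 299.] [202. 164.]
-0.012 -0.01 -0.02 [204. 320. 223. 299.] [219. 175.]
-0.012 0 -0.035 [205. 318. 224. 298.] [185. 154.]
-0.012 0 -0.029 [206. 317. 224. 297.] [196. 161.]
-0.012 0 -0.02 [207. 316. 225. 297.] [212. 172.]
-0.012 0.01 -0.035 [208. 315. 225. 296.] [180. 151.]
-0.012 0.01 -0.029 [209. 314. 226. 296.] [190. 159.]
-0.012 0.01 -0.02 [210. 313. 226. 296.] [206. 169.]
0 -0.02 -0.035 [203. 321. 223. 299.] [189. 155.]
0 -0.02 -0.029 [203. 320. 223. 299.] [201. 163.]
0 -0.02 -0.02 [204. 319. 224. 298.] [218. 174.]
0 -0.01 -0.035 [206. 317. 224. 297.] [184. 153.]
0 -0.01 -0.029 [207. 317. 225. 297.] [195. 161.]
0 -0.01 -0.02 [207. 316. 225. 297.] [211. 171.]
0 0 -0.035 [209. 314. 226. 296.] [179. 151.]
0 0 -0.029 [209. 314. 226. 296.] [189. 158.]
0 0 -0.02 [210. 313. 226. 295.] [205. 169.]
0 0.01 -0.035 [212. 311. 227. 295.] [175. 149.]
0 0.01 -0.029 [212. 311. 227. 295.] [185. 156.]
0 0.01 -0.02 [213. 310. 227. 294.] [199. 166.]
```

>>> drive_tool(rows=[[[0, 0.01, 0.0, 0, 255], [0, 0.015, 0.0, 0, 255], [0, 0.015, 0.0, 0, 255]]])

```text
time: 20.2
position: [0.4364, -0.2844, 0.0818]
tool_rot: [3.12, -0.365, 0.0]
ft_force: [-0.8, 0.7, -0.8]
grip_width: 0.646
```

>>> drive_tool(rows=[[[0, 0.01, 0.0, 0, 255], [0, 0.01, 0.0, 0, 255]]])

```text
time: 20.45
position: [0.4358, -0.2874, 0.0818]
tool_rot: [3.12, -0.365, 0.0]
ft_force: [0.3, 1.1, -0.9]
grip_width: 0.642
```

```bash
python3 - <<'E'
from h import *
w=ctrl.get_image("wrist");crop(w["img"],140,0,390,280,2.1,"w18.png")
E
```

```text
(no output)
```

View pics/w18.png

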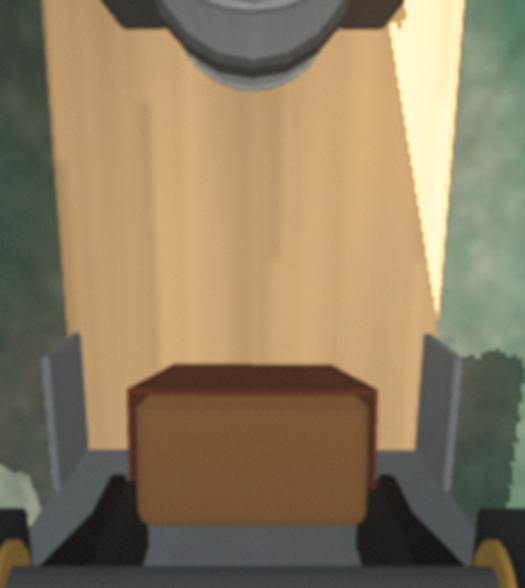

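>>> drive_tool(rows=[[[0, 0.01, 0.0, 0, 255], [0, 0.01, 0.0, 0, 255]]])

```text
time: 20.75
position: [0.4358, -0.2874, 0.0817]
tool_rot: [-3.116, 0.363, 0.001]
ft_force: [0.5, 6.4, 2.4]
grip_width: 0.645
```

>>> drive_tool(rows=[[[0, 0.01, 0.0, 0, 255], [0, 0.01, 0.0, 0, 255]]])

```text
time: 21.0
position: [0.4358, -0.2874, 0.0817]
tool_rot: [-3.111, 0.361, 0.002]
ft_force: [1.2, 13.2, 7.3]
grip_width: 0.642
```

```bash
python3 - <<'E'
from h import *
w=ctrl.get_image("wrist");crop(w["img"],140,0,390,280,2.1,"w19.png")
E
```

```text
(no output)
```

View pics/w19.png

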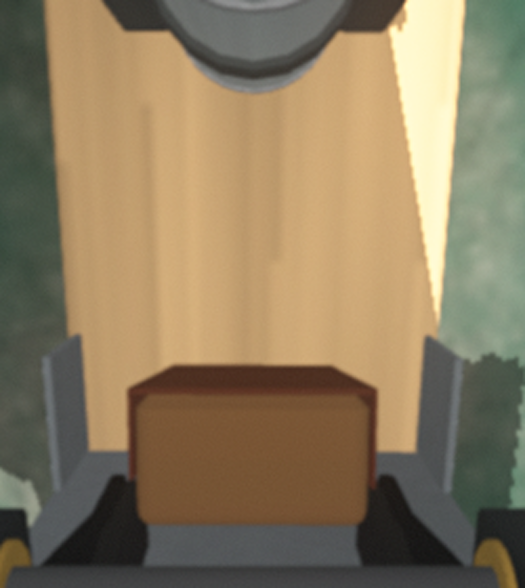

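>>> drive_tool(rows=[[[0, -0.02, 0.0, 0, 255], [0, -0.022, 0.007, 0, 255], [0, -0.022, 0.007, 0, 255]]])

```text
time: 21.42
position: [0.436, -0.2874, 0.0798]
tool_rot: [3.119, -0.366, 0.001]
ft_force: [0.6, -0.2, 0.8]
grip_width: 0.644
```

>>> drive_tool(rows=[[[0, 0, 0.007, 0, 255], [0, 0, 0.007, 0, 255]]])

```text
time: 21.68
position: [0.4361, -0.2874, 0.0779]
tool_rot: [3.119, -0.366, 0.001]
ft_force: [-1.0, -0.7, 4.2]
grip_width: 0.639
```

>>> drive_tool(rows=[[[0, 0, 0.007, 0, 255], [0, 0, 0.014, 0, 255], [0, 0, 0.014, 0, 255]]])

```text
time: 22.05
position: [0.4361, -0.2867, 0.0732]
tool_rot: [3.12, -0.365, 0.001]
ft_force: [0.4, -1.4, 2.9]
grip_width: 0.646
```

```bash
python3 - <<'E'
from h import *
w=ctrl.get_image("wrist");crop(w["img"],140,0,390,280,2.1,"w20.png")
E
```

```text
(no output)
```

View pics/w20.png

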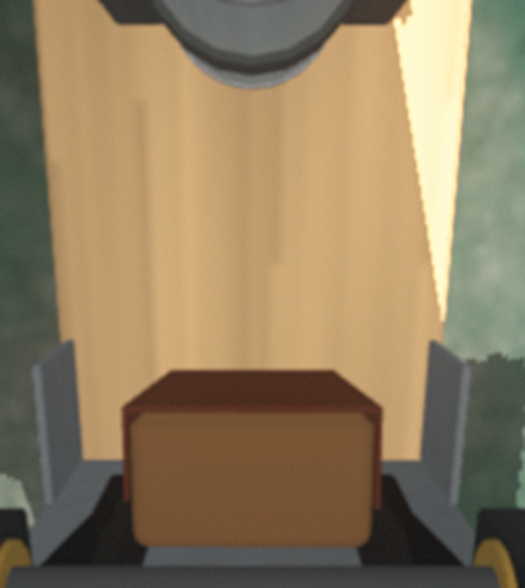

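>>> drive_tool(rows=[[[0, 0, 0, 0, 80], [0, 0, 0, 0, 75], [0, 0, 0, 0, 60], [0, 0, 0, 0, 40], [0, 0, 0, 0, 20], [0, 0, 0, 0, 20]]])

```text
time: 22.85
position: [0.436, -0.2866, 0.0734]
tool_rot: [-3.12, 0.365, -0.0]
ft_force: [0.4, -0.5, -0.3]
grip_width: 0.909
```

```bash
python3 - <<'E'
from h import *
w=ctrl.get_image("wrist");crop(w["img"],140,0,390,280,2.1,"w21.png")
d=ctrl.get_image("scene");crop(d["img"],230,150,370,330,3.2,"s21.png")
E
```

```text
(no output)
```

View pics/w21.png

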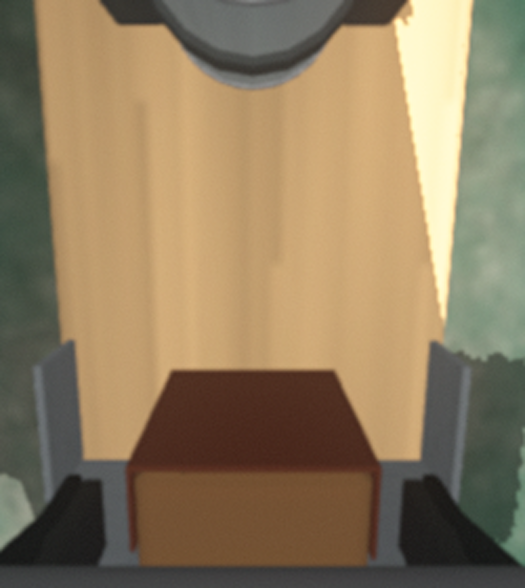

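View pics/s21.png

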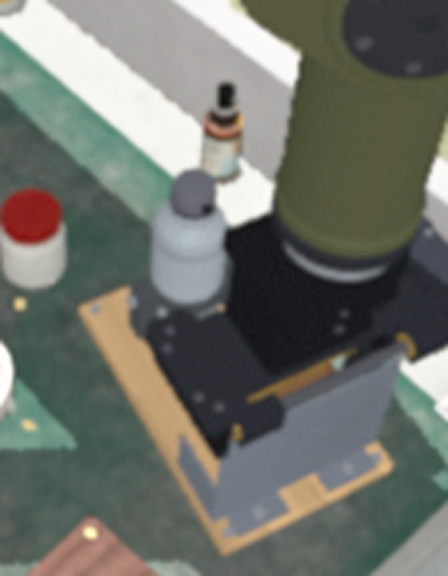

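>>> drive_tool(rows=[[[0, -0.003, -0.1, 0, 20], [0, -0.003, -0.25, 0, 20], [0, -0.003, -0.4, 0, 20], [0, -0.003, -0.55, 0, 20], [0, -0.1, -0.55, 0, 120], [0, -0.1, -0.55, 0, 255]]])

```text
time: 23.7
position: [0.4439, -0.2552, 0.2387]
tool_rot: [-3.119, 0.359, -0.002]
ft_force: [0.2, 0.4, -1.2]
grip_width: 0.773
```

```bash
python3 - <<'E'
from h import *
w=ctrl.get_image("wrist");cv2.imwrite("pics/w22.png",w["img"])
d=ctrl.get_image("scene");crop(d["img"],230,150,370,330,3.2,"s22.png")
go([.4675,-.1495,.20],-13.3)
E
```

```text
pos [ 0.4426 -0.2575  0.2381] yaw -13.31 -> row [-0.002  -0.3694  0.1271] spin -0.0
```

View pics/w22.png

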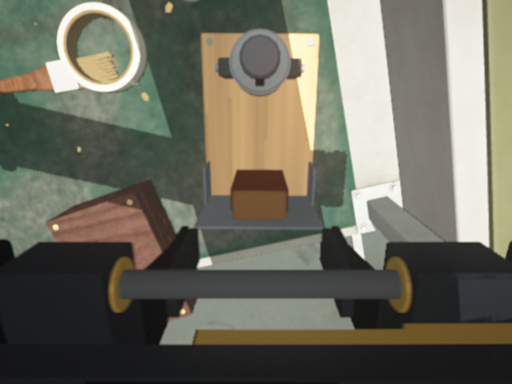

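View pics/s22.png

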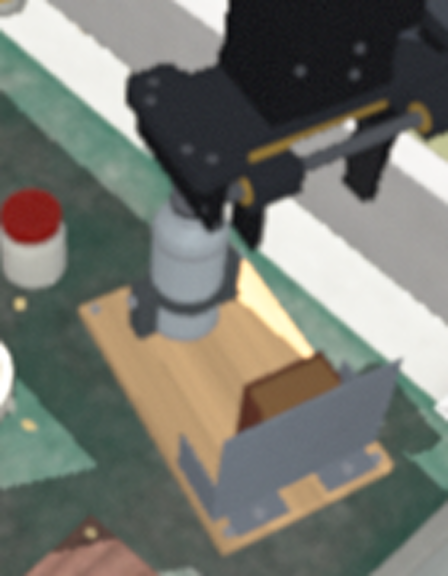

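```bash
python3 - <<'E'
from h import *
w=ctrl.get_image("wrist");crop(w["img"],190,150,330,240,5.5,"w23.png")
s=ctrl.get_state();R=Ro.from_rotvec(s["tool_rot"]).as_matrix();p=s["position"]
dz=.012
f=lambda uv,z:(R.T@(onz(w,[uv],z-dz)[0]-p)).round(4)
print("cap",f([261,56],.159),"sole base",f([236,170.5],.012),f([285.5,170.5],.012))
E
```

```text
cap [ 0.0002 -0.1083  0.091 ] sole base [-0.0315  0.0153  0.238 ] [0.0334 0.0153 0.238 ]
```

View pics/w23.png

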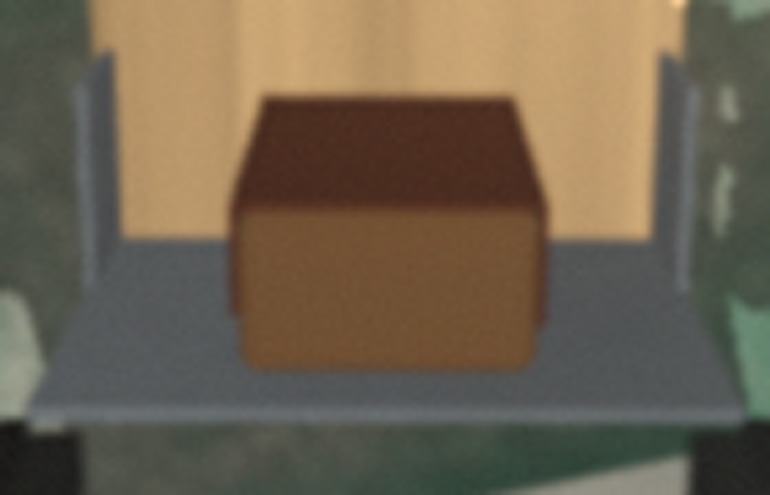

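```bash
python3 - <<'E'
from h import *
w=ctrl.get_image("wrist");s=ctrl.get_state();R=Ro.from_rotvec(s["tool_rot"]).as_matrix();p=s["position"]
for dz in (.0,.012):
    f=lambda uv,z:(R.T@(onz(w,[(np.array(uv)+.5)/5.5-.5+[190,150]],z-dz)[0]-p)).round(4)
    print("sole base",f([264,98],.012),f([513,98],.012),"plate base",f([122,240],.012),f([652,240],.012))
    print("block top sole",f([233,206],.103),f([547,206],.103),"back",f([243,372],.103),f([536,372],.103),"plate top front",f([40,408],.117),f([735,408],.117))
go([.4675,-.1495,.20],-13.3)
E
```

```text
sole base [-0.0287  0.0088  0.226 ] [0.0288 0.0088 0.226 ] plate base [-0.0629  0.0432  0.226 ] [0.0624 0.0431 0.226 ]
block top sole [-0.0283  0.0084  0.135 ] [0.0285 0.0084 0.135 ] back [-0.0273  0.0406  0.135 ] [0.0274 0.0406 0.135 ] plate top front [-0.0626  0.0421  0.121 ] [0.0619 0.0419 0.121 ]
sole base [-0.0295  0.0115  0.238 ] [0.0297 0.0115 0.238 ] plate base [-0.0648  0.0469  0.238 ] [0.0643 0.0468 0.238 ]
block top sole [-0.0294  0.0119  0.147 ] [0.0297 0.0118 0.147 ] back [-0.0283  0.0454  0.147 ] [0.0285 0.0453 0.147 ] plate top front [-0.0651  0.0471  0.133 ] [0.0645 0.047  0.133 ]
pos [ 0.4422 -0.2582  0.238 ] yaw -13.41 -> row [-0.002  -0.372   0.1265] spin -0.0006
```

>>> drive_tool(rows=[[[0, -0.12, 0.0, 0, 255], [0, -0.25, 0.0, 0, 255], [0, -0.363, 0.05, 0, 255], [0, -0.363, 0.12, 0, 255], [0, -0.363, 0.12, 0, 255], [0, -0.363, 0.12, 0, 255]]])

```text
time: 24.65
position: [0.468, -0.1526, 0.2029]
tool_rot: [3.12, -0.368, 0.001]
ft_force: [0.6, -1.0, -0.0]
grip_width: 0.015
```

```bash
python3 - <<'E'
from h import *
d=ctrl.get_image("scene");crop(d["img"],230,100,370,330,2.6,"s24.png")
w=ctrl.get_image("wrist");cv2.imwrite("pics/w24.png",w["img"])
s=ctrl.get_state();print(s["position"],s["grip_width"])
E
```

```text
[ 0.46832591 -0.15239487  0.20320601] 0.006124556958495693
```

View pics/s24.png

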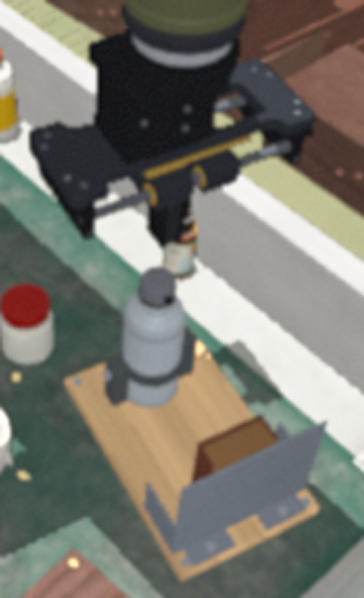

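View pics/w24.png

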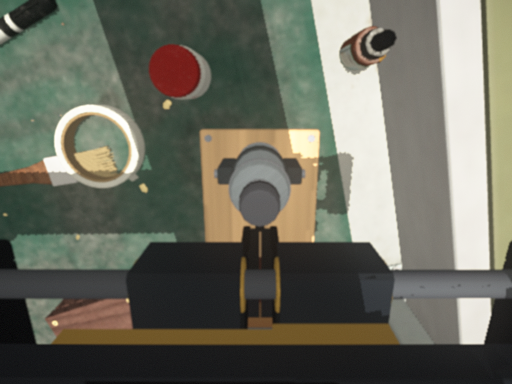

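```bash
python3 - <<'E'
from h import *
w=ctrl.get_image("wrist");s=ctrl.get_state();R=Ro.from_rotvec(s["tool_rot"]).as_matrix();p=s["position"]
for dz in (0,.012): print((R.T@(onz(w,[[259.5,204]],.159-dz)[0]-p)).round(4))
d=ctrl.get_image("scene")
for dz in (0,.012,.02): print(proj(d,[p+R@[0,0,.014-dz]]),"obs",(168/2.6+230,240/2.6+100))
go([.4675,-.1495,.2])
E
```

```text
[-0.0009 -0.005   0.0442]
[-0.0009 -0.0008  0.0561]
[[292.0666635  197.30396095]] obs (294.61538461538464, 192.30769230769232)
[[292.43052159 193.29373481]] obs (294.61538461538464, 192.30769230769232)
[[292.67766372 190.5679285 ]] obs (294.61538461538464, 192.30769230769232)
pos [ 0.4683 -0.152   0.2031] yaw -13.4 -> row [-0.0046 -0.0076  0.0102] spin 0
```

>>> drive_tool(rows=[[[-0.002, -0.01, 0.04, 0, 255], [-0.002, -0.01, 0.08, 0, 255], [-0.002, -0.01, 0.08, 0, 255]]])

```text
time: 25.22
position: [0.467, -0.1481, 0.1768]
tool_rot: [3.12, -0.365, -0.004]
ft_force: [0.1, -1.1, -0.3]
grip_width: 0.005
```

>>> drive_tool(rows=[[[0, 0, 0.017, 0, 255], [0, 0, 0.034, 0, 255], [0, 0, 0.034, 0, 255]]])

```text
time: 25.6
position: [0.4678, -0.1483, 0.1678]
tool_rot: [3.12, -0.365, -0.001]
ft_force: [0.5, -0.3, 0.4]
grip_width: 0.007
```

>>> drive_tool(rows=[[[0, 0, 0.017, 0, 255], [0, 0, 0.034, 0, 255], [0, 0, 0.034, 0, 255]]])

```text
time: 25.98
position: [0.4677, -0.1483, 0.1574]
tool_rot: [3.12, -0.365, -0.001]
ft_force: [-0.3, -0.9, -1.1]
grip_width: 0.009
```

```bash
python3 - <<'E'
from h import *
d=ctrl.get_image("scene");crop(d["img"],250,150,350,250,5,"s25.png")
w=ctrl.get_image("wrist");crop(w["img"],190,120,330,260,4,"w25.png")
print(ctrl.get_state()["ft_force"])
E
```

```text
[ 0.9257899   0.11354255 -0.46771024]
```

View pics/s25.png

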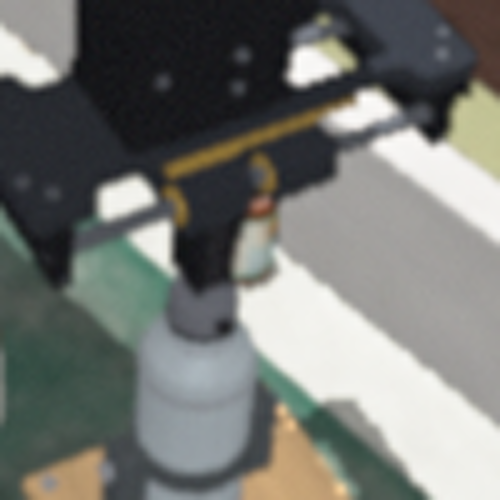

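View pics/w25.png

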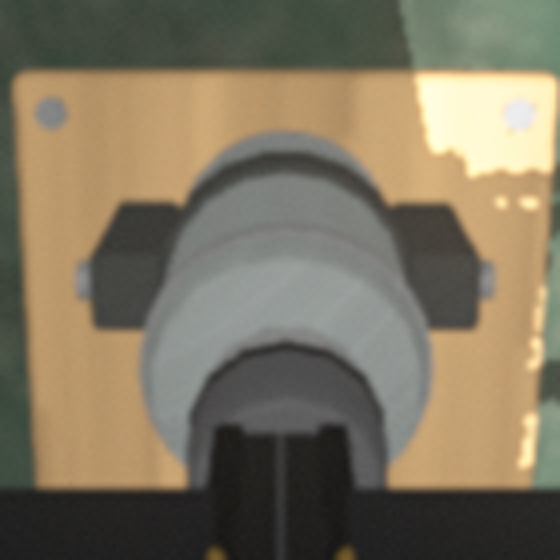

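>>> drive_tool(rows=[[[0, -0.013, 0, 0, 255], [0, -0.013, 0.01, 0, 255], [0, -0.013, 0.01, 0, 255]]])

```text
time: 26.45
position: [0.4688, -0.1444, 0.1547]
tool_rot: [3.12, -0.365, -0.001]
ft_force: [-0.6, -1.2, 0.3]
grip_width: 0.008
```

>>> drive_tool(rows=[[[0, 0, 0.01, 0, 255], [0, 0, 0.01, 0, 255]]])

```text
time: 26.7
position: [0.4687, -0.1446, 0.1517]
tool_rot: [-3.12, 0.365, 0.001]
ft_force: [0.2, 0.2, 0.6]
grip_width: 0.004
```

>>> drive_tool(rows=[[[0, 0, 0.01, 0, 255], [0, 0, 0.01, 0, 255]]])

```text
time: 26.95
position: [0.4691, -0.1446, 0.1493]
tool_rot: [-3.12, 0.365, -0.0]
ft_force: [-2.7, 1.1, 5.4]
grip_width: 0.006
```

>>> drive_tool(rows=[[[0, 0, 0.01, 0, 255], [0, 0, 0.01, 0, 255]]])

```text
time: 27.2
position: [0.4691, -0.1446, 0.1465]
tool_rot: [-3.12, 0.365, -0.0]
ft_force: [-2.1, 0.8, 6.3]
grip_width: 0.008
```

>>> drive_tool(rows=[[[0, 0, 0.007, 0, 255], [0, 0, 0.007, 0, 255]]])

```text
time: 27.45
position: [0.4691, -0.1446, 0.1452]
tool_rot: [-3.12, 0.365, -0.0]
ft_force: [-5.1, 0.4, 11.7]
grip_width: 0.005
```

>>> drive_tool(rows=[[[0, 0, 0.006, 0, 255], [0, 0, 0.006, 0, 255], [0, 0, 0.006, 0, 255]]])

```text
time: 27.82
position: [0.4692, -0.1446, 0.145]
tool_rot: [-3.119, 0.365, -0.0]
ft_force: [-8.8, 2.0, 22.6]
grip_width: 0.007
```

>>> drive_tool(rows=[[[0, 0, -0.02, 0, 255], [0, 0, -0.06, 0, 255], [0, 0, -0.15, 0, 255], [0, 0, -0.28, 0, 255], [0, 0, -0.4, 0, 255], [0, 0, -0.4, 0, 255], [0, 0, -0.4, 0, 255]]])

```text
time: 28.7
position: [0.4686, -0.1444, 0.2614]
tool_rot: [-3.12, 0.365, 0.001]
ft_force: [-0.2, -0.1, 0.1]
grip_width: 0.008
```

```bash
python3 - <<'E'
from h import *
d=ctrl.get_image("scene");crop(d["img"],170,110,370,330,2.7,"s26.png")
E
```

```text
(no output)
```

View pics/s26.png

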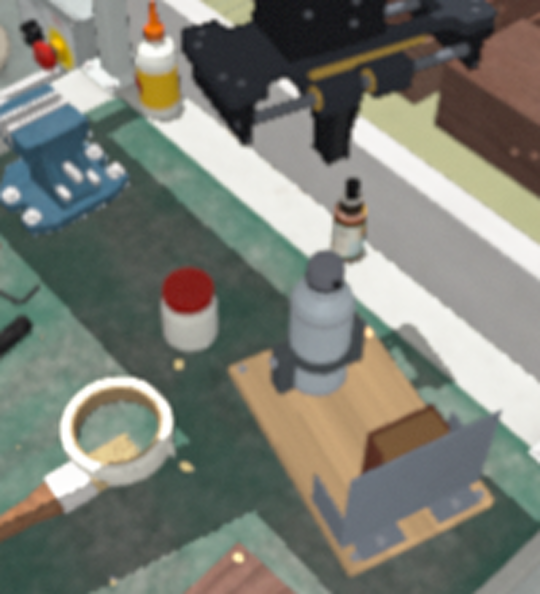

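The cap bottomed out: the force rose to 22.6 N with no further travel. It has come back up, and the block is still standing. Next I'll compare the bystanders with the first picture, then hand in.

```bash
python3 - <<'E'
from h import *
d=ctrl.get_image("scene");a=cv2.imread("pics/scene0.png");b=d["img"]
for n,(x0,y0,x1,y1) in dict(jar=(226,205,254,242),dropper=(290,174,308,208),glue=(216,108,240,156),cap=(280,200,302,220)).items():
    T=a[y0:y1,x0:x1];S=b[y0-8:y1+8,x0-8:x1+8]
    r=cv2.matchTemplate(S,T,cv2.TM_CCOEFF_NORMED);_,m,_,l=cv2.minMaxLoc(r);print(n,"shift",l[0]-8,l[1]-8,round(m,3))
w=ctrl.get_image("wrist")
print(ctrl.get_state()["time"]); print(ctrl.close_job())
E
```

```text
jar shift 0 0 1.0
dropper shift 0 0 0.999
glue shift 0 0 0.942
cap shift 0 0 0.999
28.85
the job is handed in; nothing more can be done
None
```

The block is standing on its short end on the station's board with the sole facing the canister. I let go of it before pressing the cap. I handed the job in at about 29 s.

**Standing the block:** I gripped it lightly near one end and raised it. Quick upward jerks swung it most of the way down in the fingers. Pushing its lower end against the back plate and then pressing it onto the board brought it nearly upright, and it settled onto its end when I released it.

**Placement, last measured before the cap press:** a wrist picture showed it:
- centred to under 0.5 mm
- with its back about 1.5 mm from the plate
- square to the plate

In the last scene picture it was still standing there.

**Cap press:** the closed fingertips met the cap and went down about 5.5 mm. There the force rose to 22.6 N with no further travel, so I take the cap to have reached its stop. After I lifted off, the cap matched its starting picture with no shift.

**Bystanders:** the jar, dropper bottle and glue bottle all showed 0 px of shift in the scene view. The glue bottle's match was weaker than the others (0.94).

**Disagreements and misses:**
- **Fingertip height:** the fingertips touched about 20 mm higher than the reported tool height implies, both on the block and on the cap. The wrist picture near the block suggested about 12 mm, and the one over the station about 0. I therefore set the contact heights by force.
- **First lift:** it did not tilt the block, so I set it down and gripped again nearer the end.
- **Regrip:** my first try closed above the block, and I pressed on its top with up to 23 N before correcting.
- **Plate contact:** the fingers also pressed on the plate with about 13 N while pushing the block upright.

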